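# Empty the spent battery packs through the keyed drop box

### The arm

A 6-joint arm with a two-finger parallel gripper is mounted at the origin on the work surface. World frame = base frame: x ahead of the robot, y to its left, z up, the work surface at z = 0. Lengths are in m, angles in rad, forces in N, time in s.
With the tool pointing down it reaches from about 0.275 to 0.85 m from the base axis. Payload 19 kg.
Tool frame: the origin (TCP) lies midway between the tips of the shut fingers; the grasp point (between the pads) lies behind it (env.grip_depth is the z of the grasp point in the tool frame, in m); z points along the fingers, y is the line along which they close (so a half turn about z gives the same grasp; the last joint's range is limited). The gripper opens to 85 mm and grips with 20 to 120 N. Pads are 22 mm wide; open, the fingers measure 114 mm over their backs; the gripper's body (76 mm by 85 mm) begins 54 mm behind the grasp point. The pads swing forward as they close: fully open they stand 13 mm farther back than shut.
Start: joints at [-1.369, 0.15, 1.437, -0, 1.554, -0.134], TCP at [0.189, -0.543, 0.231] pointing down, gripper open.
Joint ranges: [-2.8, 2.8], [-0.68, 2.1], [0.12, 2.68], [-1.39, 4.53], [0.16, 2.79], [-2.81, 2.81]. Speed limits (rad/s): [1.89, 1.89, 2.22, 3.01, 3.01, 3.01].

### API

Orientations are given as a rotation vector (axis times angle).
In Python, from station import env gives the robot as it stands.
- The arm moves only by the shell command python3 -m pendant 'ROWS'. ROWS is JSON, a list that holds one entry, the list of rows, each a list of 7 numbers: the opening, from 0 (shut) to 1 (fully open), then the shift along the tool's x, y, z in mm, then the turn, a rotation vector about the tool's x, y, z in degrees. A call has 1 to 12 rows; each row shifts and turns the commanded pose from where the row before left it, along the tool's axes as they then stand; what a row does not reach is not made up. A row lasts 1/8 s, in which the tool goes at most 62.5 mm and 10.7 degrees, less where a joint would pass 70% of its speed; a pose out of reach is approached as far as the arm can. A call with a gripper value outside its range is refused whole. The fingers move at their own pace and stop on an object; the grip force is fixed at half the most. Time passes only in rows, so rows that do not move let the fingers close. It gives the time, the measured TCP pose, the force, the opening and the grip force at its end, in the units of the state.
- env.read_state(): the state, without advancing time (a new reading comes with each control period).
- env.snapshot(name): name is "scene" or "side" or "wrist"; returns the picture (384x512x3 uint8, red, green, blue); there is no depth.
- env.calibration(name): a dict with "K" (3x3 intrinsics, pixels), "k1" (the pictures are not rectified: a ray, as slopes to the right and down, at radius r is drawn at 1 + k1 r^2 times it, then the intrinsics apply), "extrinsics" (4x4, takes a point from camera to world coordinates). Camera axes: x right, y down, z forward; pixel columns grow to the right and rows downward; lengths in m; the calibration is good to about 2 mm. A picture is of the moment at which its call begins: read the wrist's pose just before it. calibration takes no time and is no camera call; for the wrist camera it gives the pose at the moment of the call.
- env.hand_in(): hands the job in; it is judged then, once.
Trained networks look in the newest picture that a camera, given by its name, has taken for a name from the list of things; names that differ only in an ending like _2 or _b are one class to them, and where a whole thing is asked for, a point or a joint stands for the part that bears it (a point fixed in the world has none). Each returns a list of dicts, best first, with "confidence" (0 to 1); they miss things now and then, are a little off and sometimes report something else, mostly with a low value. They report only what shows in the picture. A call takes as long as a camera call. They do not tell look-alikes from the thing itself.
- env.look_for(camera, thing): "bbox" ([left, top, right, bottom] in pixels, round what is visible of it).
- env.place_of(camera, thing): "uv" ([column, row] in pixels: a listed point, or the origin of a listed thing).
The state is a dict: "time_s": time; "joint_pos": joint angles; "joint_vel": joint speeds; "tau": joint torques, N m; "tcp_pos": TCP position; "tool_rot": TCP orientation; "contact_force": force on the tool from outside, world axes, zero at the start; "moment": the same for the moment, N m; "opening": opening from 0.0 (shut) to 1.0 (fully open); "finger_force": force on a finger pad.
Only numpy, scipy, OpenCV 4.12 (cv2) and the standard library are available. Lean on these libraries where they do the work, as an engineer would, in place of code of your own. Each camera call takes 0.05 s, during which the arm holds its last target. There are 200 camera calls.

### The job

Drop every spent battery pack lying on the barbecue shelf into the open hopper of the drop box. When all are in the hopper, take the key from its wooden stand, push it fully into the drop box's lock, turn it clockwise to its stop so that the hopper floor opens and the packs fall into the clear tub underneath, turn it back home, draw it out and put it back upright in its stand, pushed fully down. Leave the charged pack in its charger, and the basting cup, garlic roaster and tongs where they are.

Things in the scene. Friction and masses are not known exactly. Their poses are not given: they have to be found in the camera images.
- pack0_c (a point): Spent battery pack: a grey plastic block 66 x 36 x 32 mm (its own x, y, z) with a black seam round its middle and two small brass contacts on one end, 90 g (varies), lying flat on the shelf. Absent in some starts. This point is its centre, 16 mm above the surface it lies on; x runs along its length, z up.
- pack1_c (a point): Spent battery pack: a grey plastic block 66 x 36 x 32 mm (its own x, y, z) with a black seam round its middle and two small brass contacts on one end, 90 g (varies), lying flat on the shelf. Absent in some starts. This point is its centre, 16 mm above the surface it lies on; x runs along its length, z up.
- pack2_c (a point): Spent battery pack: a grey plastic block 66 x 36 x 32 mm (its own x, y, z) with a black seam round its middle and two small brass contacts on one end, 90 g (varies), lying flat on the shelf. Absent in some starts. This point is its centre, 16 mm above the surface it lies on; x runs along its length, z up.
- pack3_c (a point): Spent battery pack: a grey plastic block 66 x 36 x 32 mm (its own x, y, z) with a black seam round its middle and two small brass contacts on one end, 90 g (varies), lying flat on the shelf. Absent in some starts. This point is its centre, 16 mm above the surface it lies on; x runs along its length, z up.
- hopper (a point): Drop box, fixed, placed and turned differently at each start: an open-topped steel hopper, inside 140 mm (x) by 160 mm (y), walls 4 mm thick and 50 mm high, on four 12 mm legs at x +-88, y +-108 mm. This point is the centre of its floor, 125 mm above the shelf; z up. The lock stands 160 mm from it along -y.
- hopper_rim (a point): Centre of the hopper mouth, level with its rim, 175 mm above the shelf; same axes as the hopper. The floor below is two aluminium leaves, 6 mm thick, that slide apart along -x and +x in step with the lock (each 74 mm at the stop, reaching 144 mm from the centre) and shut again as it is turned back.
- lock (a point): Keyhole: in a brass 40 mm square plug in a grey housing 70 mm square, rim 120 mm above the shelf. This point is the mouth centre on the plug top, 128 mm above the shelf; the hole goes down 55 mm, 16.5 mm long (x), 8.5 mm wide (y), bevelled 3 mm at the mouth. The frame turns with the plug; at home its axes are the hopper's. The key fits either way round.
- plug (a joint): Angle of the lock plug, rad: 0 home (hopper floor shut), growing as it is turned clockwise seen from above, 1.25 at its stop (floor fully open). It stays where it is left; turning takes 0.05 to 0.25 N m. The key has about 0.2 rad of play in the keyhole each way.
- key_bow (a point): Steel key, 104 mm long, 70 g, upright in its stand, bow (flat grip plate) up. This point is the bow centre: 44 mm wide (x), 8 mm thick (y), 46 mm tall (z). Below: a collar 30 x 22 x 8 mm (bottom 31 mm below this point, resting on the lock's or stand's top when fully in), then the blade 14 (x) by 6 mm (y), 50 mm long, its tip 81 mm below this point.
- key_tip (a point): Centre of the lower end of the key's blade; same axes as the key (z from tip to bow).
- stand_slot (a point): Key stand: fixed dark wooden block 60 x 60 mm, 128 mm tall. This point is the centre of its slot's mouth on the top face; the slot is 18 mm (x) by 10 mm (y), 58 mm deep, bevelled 3 mm at the mouth. The stand is placed and turned differently at each start.
- tub_in (a point): Empty clear plastic tub 164 (x) by 190 (y) by 80 mm tall, walls 3 mm, standing under the hopper between its legs. This point is the centre of its inner floor, 3 mm above the shelf.
- fresh: Charged battery pack, the same shape as the spent ones, lying in the black charger cradle (79 x 111 mm, 34 mm tall) in front of the lock, on the robot's side; to be left alone. Origin under its centre.
- cup: Stainless basting cup, 64 mm across, 58 mm tall, standing on the shelf; leave alone. Origin under its centre.
- roaster: Terracotta garlic roaster, 108 mm across, 64 mm tall; leave alone. Origin under its centre.
- tongs: Steel tongs with yellow silicone tips, 215 mm long, 18 mm tall, lying along x; leave alone. Origin under the middle of the arms.
There are look-alikes about, which are no part of the job. Leave any pink look-alike of the part that bears pack0_c alone. What is shaped like the part that bears pack1_c but green is not meant.

How it is judged:
By the outcome, as a careful person would: the job done as asked, in the order asked, and still so for the second after the job is handed in, with the robot touching nothing.
Of pack0, pack1, pack2, pack3 only 2 to 4 are there at a start; the rules pass over those that are not, and their reading is None.
At some moment in a run one of pack0, pack1, pack2, pack3 may be knocked a few centimetres aside while the robot is not near it.
It also fails if it takes over 210 s, if anything falls off the work surface, if the arm or the gripper's body presses on something with over 40 N, if the wrist force passes 120 N, or if a joint passes its speed limit or range.

## Working session

There is one attempt and no reset: what is moved stays moved. The work goes in short steps, Python scripts to look and compute and a shell command to move; the robot and the scene stay as the last step left them, time stands still between calls to the robot, and variables do not carry over. Pictures are saved under pics/ and viewed, at most 14 in all, crops included, and the job is handed in when it is done.

```bash
ls; mkdir -p pics
cat > h.py <<'E'
import numpy as np, cv2
from station import env
from scipy.spatial.transform import Rotation as R
def ray(c,uv,cal=None):
    cal=cal or env.calibration(c);K=np.array(cal["K"]);E=np.array(cal["extrinsics"])
    p=cv2.undistortPoints(np.array([[uv]],float),K,np.array([cal["k1"],0,0,0,0.]))[0,0]
    return E[:3,3],E[:3,:3]@np.array([p[0],p[1],1])
def at(c,uv,z,cal=None):
    o,d=ray(c,uv,cal);return (o+d*(z-o[2])/d[2]).round(4)
def proj(c,P,cal=None):
    cal=cal or env.calibration(c);K=np.array(cal["K"]);E=np.linalg.inv(np.array(cal["extrinsics"]))
    return cv2.projectPoints(np.array(P,float).reshape(-1,1,3),cv2.Rodrigues(E[:3,:3])[0],E[:3,3],K,np.array([cal["k1"],0,0,0,0.]))[0][:,0]
def snap(c,name):
    im=env.snapshot(c);cv2.imwrite(f"pics/{name}.png",im[:,:,::-1]);return im
def tool(dw):  # world shift (m) -> tool mm
    s=env.read_state();return (R.from_rotvec(s["tool_rot"]).inv().apply(dw)*1000).round(1)
E
python3 - <<'E'
from h import *
s=env.read_state();print(s,env.grip_depth)
H={"pack0_c":.016,"hopper":.125,"hopper_rim":.175,"lock":.128,"key_bow":.159,"stand_slot":.128,"tub_in":.003,"fresh":0,"cup":0,"roaster":0,"tongs":0}
for c in("scene","side"):
    snap(c,c+"0")
    for n,z in H.items():
        for r in env.place_of(c,n)[:6]:
            if r["confidence"]>.2: print(c,n,round(r["confidence"],2),np.round(r["uv"]),at(c,r["uv"],z))
a=cv2.imread("pics/scene0.png");b=cv2.imread("pics/side0.png")
E
```

```text
pics
{'time_s': 0.0, 'joint_pos': array([-1.36898973e+00,  1.50992688e-01,  1.43801913e+00, -3.84992461e-06,
        1.55383563e+00, -1.33979643e-01]), 'joint_vel': array([ 1.81617694e-04,  3.14005892e-04, -3.65959045e-04, -2.71272275e-03,
       -2.48843139e-07, -2.01156888e-03]), 'tau': array([-2.82008696e-03, -7.13060689e+01, -5.70873034e+01, -6.75771244e-04,
        8.69904383e-03,  2.02528247e-05]), 'tcp_pos': array([ 0.1894089 , -0.54263877,  0.23067759]), 'tool_rot': array([-3.09618247e+00, -5.24767863e-01,  7.28456953e-05]), 'contact_force': array([ 1.01198937, -1.08177872,  0.1779495 ]), 'moment': array([ 0.04232216, -0.04066268,  0.04591488]), 'finger_force': 0.0, 'opening': 1.0012558736094057} -0.0187
scene pack0_c 0.87 [130. 230.] [ 0.7022 -0.3755  0.016 ]
scene pack0_c 0.76 [158. 216.] [ 0.6102 -0.3353  0.016 ]
scene pack0_c 0.21 [152. 192.] [ 0.5162 -0.4277  0.016 ]
scene hopper 0.72 [303. 231.] [0.5848 0.1555 0.125 ]
scene hopper 0.53 [194. 188.] [ 0.5485 -0.2252  0.125 ]
scene hopper_rim 0.84 [306. 220.] [0.594  0.1652 0.175 ]
scene lock 0.45 [248. 218.] [ 0.6063 -0.0
[... 665 characters left out ...]
35  0.016 ]
side hopper 0.86 [215. 234.] [0.5884 0.1516 0.125 ]
side hopper_rim 0.62 [217. 222.] [0.5786 0.1557 0.175 ]
side hopper_rim 0.53 [232. 334.] [0.4475 0.4126 0.175 ]
side lock 0.5 [226. 193.] [0.6144 0.0097 0.128 ]
side key_bow 0.88 [231. 326.] [0.4589 0.3883 0.159 ]
side stand_slot 0.57 [230. 336.] [0.462  0.3922 0.128 ]
side tub_in 0.93 [219. 266.] [0.5858 0.1489 0.003 ]
side fresh 0.73 [297. 237.] [ 0.4207 -0.0165  0.    ]
side cup 0.66 [214. 206.] [ 0.6846 -0.0587  0.    ]
side cup 0.61 [227. 325.] [0.5055 0.3002 0.    ]
side roaster 0.59 [173. 340.] [0.6057 0.3761 0.    ]
side roaster 0.41 [232. 329.] [0.4922 0.3052 0.    ]
side tongs 0.59 [306. 146.] [ 0.497  -0.4419  0.    ]
```

View pics/scene0.png

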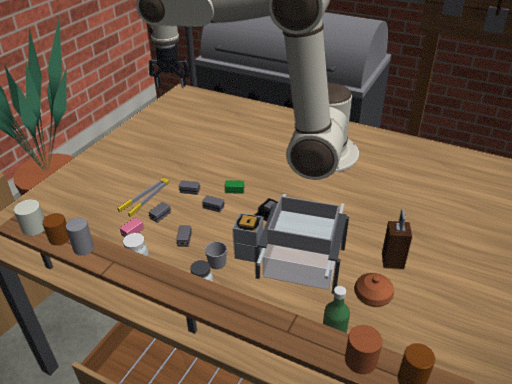

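View pics/side0.png

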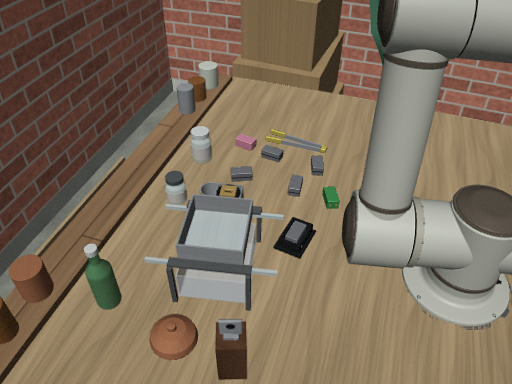

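Scene: four grey packs at about (189,187), (213,203), (160,212) and (184,235). Pink decoy at (132,228), green at (234,187). The side view agrees, with packs at (317,165), (296,185), (272,154) and (241,174).

Run:
```python
from h import *
for c,l in(("scene",[(189,187),(213,203),(160,212),(184,235)]),("side",[(317,165),(296,185),(272,154),(241,174)])):
    for u in l: print(c,at(c,u,.02))
s=env.read_state();M=R.from_rotvec(s["tool_rot"]).as_matrix();print(M.round(3))
cal=env.calibration("wrist");E=np.array(cal["extrinsics"]);print(E.round(3),cal["K"])
print("tool mm to above packs",tool(np.array([.55,-.28,.38])-s["tcp_pos"]))
```

```text
scene [ 0.4377 -0.3256  0.02  ]
scene [ 0.4774 -0.2057  0.02  ]
scene [ 0.5933 -0.3369  0.02  ]
scene [ 0.6515 -0.2055  0.02  ]
side [ 0.4339 -0.3244  0.02  ]
side [ 0.4739 -0.2062  0.02  ]
side [ 0.5878 -0.3334  0.02  ]
side [ 0.6498 -0.2016  0.02  ]
[[ 0.944  0.33  -0.   ]
 [ 0.33  -0.944  0.   ]
 [-0.    -0.    -1.   ]]
[[ 0.329 -0.898 -0.294  0.265]
 [-0.944 -0.312 -0.104 -0.517]
 [ 0.002  0.311 -0.95   0.374]
 [ 0.     0.     0.     1.   ]] [[321.31946454   0.         256.0578243 ]
 [  0.         321.31946454 190.66502005]
 [  0.           0.           1.        ]]
tool mm to above packs [ 427.  -129.4 -148.7]
```

```bash
python3 -m pendant '[[[1,0,0,-20,0,0,9.6],[1,0,0,-20,0,0,9.7],[1,44,-30,-12,0,0,0],[1,44,-30,-12,0,0,0],[1,44,-30,-12,0,0,0],[1,44,-30,-12,0,0,0],[1,44,-30,-12,0,0,0],[1,44,-30,-12,0,0,0],[1,44,-30,-12,0,0,0],[1,44,-30,-12,0,0,0],[1,44,-30,-12,0,0,0],[1,0,0,0,0,0,0]]]'
cat >> h.py <<'E'
def packs(im,cal,lo=60,z=.032):
    # dark grey-ish bluish blobs, wrist
    hsv=cv2.cvtColor(im,cv2.COLOR_RGB2HSV);i=im.astype(int)
    m=((i[:,:,2]>=i[:,:,0]-6)&(abs(i[:,:,1]-i[:,:,0])<25)&(i.max(2)<150)).astype(np.uint8)
    m=cv2.morphologyEx(m,cv2.MORPH_OPEN,np.ones((3,3)))
    out=[]
    for c in cv2.findContours(m,0,2)[0]:
        if cv2.contourArea(c)<300: continue
        pts=np.array([at("wrist",p[0].astype(float),z,cal)[:2] for p in c],np.float32)
        out.append((cv2.minAreaRect(pts),cv2.boundingRect(c)))
    return out
E
python3 - <<'E'
from h import *
print(env.read_state()["tcp_pos"],env.read_state()["tool_rot"])
cal=env.calibration("wrist");im=snap("wrist","w1")
for r in env.place_of("wrist","pack0_c"): print(r,at("wrist",r["uv"],.016,cal))
for r in packs(im,cal): print(r)
E
```

```text
time_s: 2.7
tcp_pos: [0.5882, -0.271, 0.3792]
tool_rot: [-3.141, -0.004, -0.001]
contact_force: [-1.2, -0.2, 0.4]
opening: 0.998
finger_force: 0.0
[ 0.58818299 -0.27104574  0.37916421] [-3.14111946e+00 -4.21787179e-03 -5.34594359e-04]
{'uv': [303.1, 137.0], 'confidence': 0.92} [ 0.592  -0.3467  0.016 ]
{'uv': [325.7, 68.7], 'confidence': 0.61} [ 0.6946 -0.3763  0.016 ]
(((0.2272915095090866, -0.2727808356285095), (0.3385831117630005, 1.1364003419876099), 0.04033505171537399), (0, 252, 512, 132))
(((0.44162073731422424, -0.32711026072502136), (0.043235015124082565, 0.06269287317991257), 15.579070091247559), (269, 214, 41, 30))
(((0.4356343448162079, -0.016871292144060135), (0.10883580893278122, 0.08211424946784973), 80.16643524169922), (75, 205, 64, 50))
(((0.4819644093513489, -0.2088657021522522), (0.0403377003967762, 0.06369362026453018), 5.050197601318359), (197, 193, 41, 26))
(((0.5141790509223938, 0.11421851813793182), (0.15493768453598022, 0.14991630613803864), 53.1679801940918), (0, 123, 83, 120))
(((0.5924317240715027, -0.3416609764099121), (0.03608836233615875, 0.06415318697690964), 80.41463470458984), (287, 116, 30, 44))
(((0.6036967635154724, 0.053771745413541794), (0.07905836403369904, 0.0781969204545021), 11.034647941589355), (18, 103, 59, 58))
(((0.6181761026382446, -0.01839715987443924), (0.08031938225030899, 0.06387978047132492), 10.840296745300293), (64, 98, 51, 54))
(((0.6525529623031616, -0.2098957747220993), (0.06330663710832596, 0.034849558025598526), 23.450742721557617), (201, 74, 32, 47))
(((0.6933687925338745, 0.07867816090583801), (0.07600325345993042, 0.011689906939864159), 87.48060607910156), (0, 69, 47, 9))
(((0.6966552734375, -0.05024214833974838), (0.0488206222653389, 0.060191117227077484), 82.21818542480469), (88, 47, 34, 43))
(((0.7782449722290039, -0.05196300148963928), (0.06670413911342621, 0.01972942054271698), 87.59259033203125), (76, 0, 47, 16))
```

View pics/w1.png

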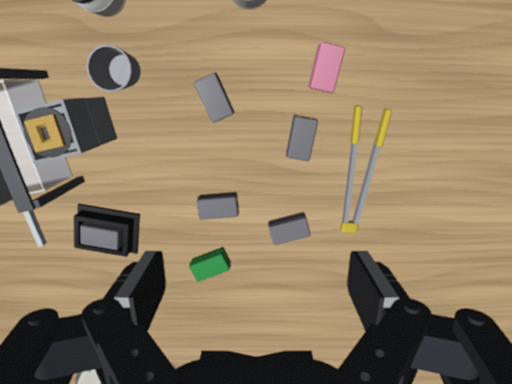

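Wrist view: packs at (213,97), (303,138), (218,206) and (289,229). Pink is at (327,67), green at (210,265), the charger at (105,232) and the lock at (43,133). The positions match the other cameras. I'll pick the pack at (.6525, -.21), yaw 23.5°, first.

```bash
python3 -m pendant '[[[1,10.7,-10.2,46,0,0,0],[1,10.7,-10.2,46,0,0,0],[1,10.7,-10.2,46,0,0,0],[1,10.7,-10.2,46,0,0,0],[1,10.7,-10.2,46,0,0,0],[1,10.7,-10.2,46,0,0,0],[1,0,0,0,0,0,-7.8],[1,0,0,0,0,0,-7.8],[1,0,0,0,0,0,-7.8],[1,0,0,50,0,0,0],[1,0,0,48,0,0,0],[1,0,0,0,0,0,0]]]'
python3 -m pendant '[[[1,0,0,0,0,0,0],[0.1,0,0,0,0,0,0],[0.1,0,0,0,0,0,0],[0.1,0,0,0,0,0,0],[0.1,0,0,0,0,0,0],[0.1,0,0,0,0,0,0]]]'
```

```text
time_s: 4.3
tcp_pos: [0.6472, -0.2123, 0.0021]
tool_rot: [-3.073, -0.632, 0.008]
contact_force: [-1.2, 0.6, 0.1]
opening: 1.001
finger_force: 0.0
time_s: 5.05
tcp_pos: [0.6504, -0.2123, 0.0063]
tool_rot: [3.076, 0.635, 0.002]
contact_force: [-1.1, 0.8, 7.2]
opening: 0.411
finger_force: 61.1
```

```bash
python3 -m pendant '[[[0.1,0,0,-42,0,0,0],[0.1,0,0,-48,0,0,-9.5],[0.1,0,0,-48,0,0,-9.5],[0.1,0,0,-48,0,0,-9.5],[0.1,0,0,-48,0,0,-9.5],[0.1,0,0,-48,0,0,-9.5],[0.1,0,0,-48,0,0,-9.5],[0.1,0,0,-48,0,0,-9.5],[0.1,0,0,-10,0,0,-9.5],[0.1,45,2,0,0,0,0],[0.1,45,2,0,0,0,0],[0.1,45,2,0,0,0,0]]]'
python3 -m pendant '[[[0.1,45,2,0,0,0,0],[0.1,45,2,0,0,0,0],[0.1,45,2,0,0,0,0],[0.1,45,2,0,0,0,0],[0.1,45,2,0,0,0,0],[0.1,40,2,0,0,0,0],[0.1,0,0,0,0,0,0],[0.1,0,0,0,0,0,0]]]'
python3 - <<'E'
from h import *
cal=env.calibration("wrist");im=snap("wrist","w2")
for n,z in dict(hopper_rim=.175,hopper=.125,lock=.128,key_bow=.159,stand_slot=.128,tub_in=.003,fresh=0).items():
  for r in env.place_of("wrist",n): print(n,r,at("wrist",r["uv"],z,cal))
E
```

```text
time_s: 6.55
tcp_pos: [0.6336, -0.0766, 0.3934]
tool_rot: [-2.033, -2.395, -0.0]
contact_force: [-0.3, 0.1, -0.8]
opening: 0.408
finger_force: 60.2
time_s: 7.55
tcp_pos: [0.6028, 0.1853, 0.3934]
tool_rot: [2.033, 2.395, -0.0]
contact_force: [0.3, -0.4, -0.7]
opening: 0.412
finger_force: 60.2
hopper_rim {'uv': [234.7, 182.3], 'confidence': 0.8} [0.5829 0.1518 0.175 ]
hopper {'uv': [238.4, 171.4], 'confidence': 0.91} [0.5846 0.1521 0.125 ]
tub_in {'uv': [234.7, 181.7], 'confidence': 0.6} [0.5793 0.0999 0.003 ]
fresh {'uv': [143.1, 225.4], 'confidence': 0.97} [ 0.4243 -0.0114  0.    ]
```

View pics/w2.png

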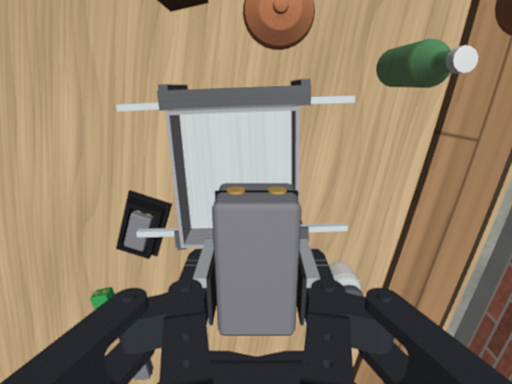

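Wrist view: pack held with its contacts up in the image, and the hopper mouth under it, centred near (235,182). Hopper yaw is about 11° (edges tilted about 2° from the tool). Lowering and dropping it in quadrant (+30, +38).

```bash
python3 -m pendant '[[[0.1,2.4,0.9,54,0,0,-0.8],[0.1,2.4,0.9,54,0,0,-0.8],[0.1,2.4,0.9,54,0,0,0],[0.1,2.3,0.9,54,0,0,0],[0.1,0,0,2,0,0,0],[0.1,0,0,0,0,0,0],[0.7,0,0,0,0,0,0],[0.7,0,0,0,0,0,0],[0.7,0,0,0,0,0,0],[0.7,0,0,-50,0,0,0],[1,0,0,-50,0,0,0],[1,0,0,-50,0,0,0]]]'
python3 - <<'E'
from h import *
cal=env.calibration("wrist");im=snap("wrist","w3")
s=env.read_state();print(s["tcp_pos"],s["tool_rot"])
E
```

```text
time_s: 9.45
tcp_pos: [0.6044, 0.1954, 0.3273]
tool_rot: [1.999, 2.423, 0.001]
contact_force: [0.6, 0.9, -0.0]
opening: 0.999
finger_force: 0.0
[0.60513828 0.19553047 0.33458694] [1.99618082 2.41894945 0.01039934]
```

View pics/w3.png

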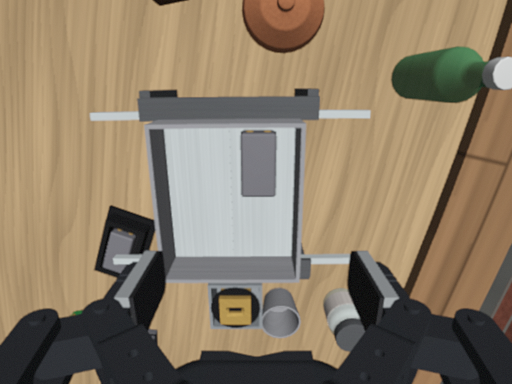

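Wrist view: the pack lies flat in the hopper at (258,163). The lock shows at (235,309), the cup at (280,312). Next, a fresh look at the remaining packs.

```bash
python3 -m pendant '[[[1,-44,-19.4,0,0,0,0],[1,-44,-19.4,0,0,0,0],[1,-44,-19.4,0,0,0,0],[1,-44,-19.4,0,0,0,0],[1,-44,-19.4,0,0,0,0],[1,-44,-19.4,0,0,0,0],[1,-44,-19.4,0,0,0,0],[1,-44,-19.4,0,0,0,0],[1,0,0,0,0,0,0]]]'
python3 - <<'E'
from h import *
cal=env.calibration("wrist");im=snap("wrist","w4")
s=env.read_state();print(s["tcp_pos"],s["tool_rot"])
for r in packs(im,cal): print(r)
p=np.array(np.load) if 0 else None
E
```

```text
time_s: 10.62
tcp_pos: [0.5183, -0.1823, 0.3253]
tool_rot: [2.004, 2.419, -0.001]
contact_force: [-0.2, -0.5, -0.1]
opening: 0.996
finger_force: 0.0
[ 0.51872311 -0.18073247  0.32539906] [-2.00247183e+00 -2.42060489e+00 -2.22110049e-04]
(((0.5118691325187683, -0.4376346468925476), (0.0103154880926013, 0.1296936422586441), 80.54888916015625), (185, 286, 76, 26))
(((0.5131423473358154, -0.41113561391830444), (0.009607614949345589, 0.12792162597179413), 88.44522094726562), (187, 276, 79, 19))
(((0.5750622749328613, -0.4919145703315735), (1.014756202697754, 0.30429530143737793), 10.734116554260254), (0, 251, 512, 133))
(((0.5894457101821899, -0.33674517273902893), (0.04454995319247246, 0.06745894998311996), 80.56182861328125), (261, 235, 45, 35))
(((0.8084787726402283, -0.2853524684906006), (0.051560163497924805, 0.08004322648048401), 84.79821014404297), (410, 226, 46, 40))
(((0.4369969069957733, -0.3229948878288269), (0.03857036307454109, 0.07207012176513672), 15.691986083984375), (171, 205, 29, 45))
(((0.4775876998901367, -0.2063320130109787), (0.033996742218732834, 0.06681816279888153), 4.837563514709473), (211, 133, 27, 49))
(((0.8076336979866028, -0.05801735445857048), (0.08564415574073792, 0.059896569699048996), 22.83360481262207), (452, 72, 60, 43))
(((0.7119849920272827, -0.06383949518203735), (0.05201427638530731, 0.061451613903045654), 12.319478988647461), (396, 62, 40, 49))
(((0.6343229413032532, -0.005128227174282074), (0.11591678112745285, 0.061629947274923325), 12.528807640075684), (327, 0, 93, 53))
(((0.427251935005188, -0.03252888470888138), (0.06102300435304642, 0.07272089272737503), 80.62618255615234), (172, 0, 70, 50))
```

```bash
python3 -m pendant '[[[0.8,-3.2,-7.5,45,0,0,0],[0.8,-3.2,-7.5,45,0,0,0],[0.8,-3.2,-7.5,45,0,0,0],[0.8,-3.2,-7.5,45,0,0,0],[0.8,-3.2,-7.5,45,0,0,0],[0.8,-3.2,-7.5,0,0,0,6],[0.8,0,0,45,0,0,0],[0.8,0,0,48,0,0,0],[0.8,0,0,0,0,0,0],[0.1,0,0,0,0,0,0],[0.1,0,0,0,0,0,0],[0.1,0,0,0,0,0,0]]]'
python3 -m pendant '[[[0.1,0,0,0,0,0,0],[0.1,0,0,0,0,0,0]]]'
```

```text
time_s: 12.18
tcp_pos: [0.4798, -0.2074, 0.0097]
tool_rot: [2.121, 2.313, 0.001]
contact_force: [-0.4, 1.9, 9.5]
opening: 0.405
finger_force: 60.6
time_s: 12.42
tcp_pos: [0.4798, -0.2074, 0.0097]
tool_rot: [2.121, 2.313, 0.002]
contact_force: [-0.4, 2.6, 9.1]
opening: 0.41
finger_force: 60.6
```

```bash
python3 -m pendant '[[[0.1,0,0,-50,0,0,0],[0.1,0,0,-60,0,0,0],[0.1,0,0,-60,0,0,-3],[0.1,0,0,-60,0,0,-3.3],[0.1,46.5,17.5,-18,0,0,0],[0.1,46.5,17.5,0,0,0,0],[0.1,46.5,17.5,0,0,0,0],[0.1,46.5,17.5,0,0,0,0],[0.1,46.5,17.5,0,0,0,0],[0.1,46.5,17.5,0,0,0,0],[0.1,46.5,17.5,0,0,0,0],[0.1,46.5,17.5,0,0,0,0]]]'
python3 -m pendant '[[[0.1,0,0,0,0,0,0],[0.1,0,0,40,0,0,0],[0.1,0,0,42,0,0,0],[0.1,0,0,0,0,0,0],[0.1,0,0,0,0,0,0]]]'
```

```text
time_s: 13.92
tcp_pos: [0.5433, 0.1869, 0.2572]
tool_rot: [1.992, 2.427, 0.003]
contact_force: [1.2, -0.1, -0.7]
opening: 0.404
finger_force: 60.6
time_s: 14.55
tcp_pos: [0.5441, 0.1849, 0.1759]
tool_rot: [1.993, 2.427, 0.003]
contact_force: [0.5, 0.5, 0.2]
opening: 0.411
finger_force: 60.4
```

```bash
python3 -m pendant '[[[0.7,0,0,0,0,0,0],[0.7,0,0,0,0,0,0],[0.7,0,0,0,0,0,0],[0.7,0,0,-50,0,0,0],[0.8,0,0,-50,0,0,0],[0.8,0,0,-50,0,0,0],[0.8,-49,-18,0,0,0,0],[0.8,-49,-18,0,0,0,0],[0.8,-49,-18,0,0,0,0],[0.8,-49,-18,0,0,0,0],[0.8,-49,-18,0,0,0,0],[0.8,-49,-18,0,0,0,0]]]'
python3 -m pendant '[[[0.8,-49,-18,0,0,0,0],[0.8,-49,-18,0,0,0,0],[0.8,-49,-18,0,0,0,0],[0.8,0,0,0,0,0,0]]]'
python3 - <<'E'
from h import *
cal=env.calibration("wrist");im=snap("wrist","w5")
s=env.read_state();print(s["tcp_pos"],s["tool_rot"])
for r in packs(im,cal): print(r)
im=snap("scene","s5")
for r in env.place_of("scene","pack0_c")[:6]: print(np.round(r["uv"]),at("scene",r["uv"],.016))
E
```

```text
time_s: 16.05
tcp_pos: [0.4942, -0.1258, 0.3236]
tool_rot: [1.993, 2.428, 0.0]
contact_force: [0.9, 0.0, -0.2]
opening: 0.798
finger_force: 0.0
time_s: 16.55
tcp_pos: [0.4696, -0.2819, 0.3227]
tool_rot: [-1.997, -2.424, 0.001]
contact_force: [0.1, 0.6, 0.3]
opening: 0.803
finger_force: 0.0
[ 0.46998751 -0.28024299  0.32298959] [-1.99576056e+00 -2.42518440e+00 -9.85735059e-05]
(((0.5256086587905884, -0.5834192037582397), (1.0078688859939575, 0.3127865195274353), 11.074689865112305), (0, 245, 512, 139))
(((0.5878939628601074, -0.33960139751434326), (0.038637079298496246, 0.06936423480510712), 80.64697265625), (305, 182, 50, 38))
(((0.8162584900856018, -0.27692893147468567), (0.09365280717611313, 0.04911387711763382), 0.5272812843322754), (462, 173, 50, 37))
(((0.4358316659927368, -0.3258943557739258), (0.03481844440102577, 0.06719314306974411), 15.656533241271973), (212, 148, 29, 48))
(((0.7001166343688965, -0.06970351934432983), (0.0891246572136879, 0.04798398166894913), 14.698715209960938), (433, 0, 67, 41))
[157. 215.] [ 0.6047 -0.34    0.016 ]
[133. 231.] [ 0.7031 -0.3626  0.016 ]
```

View pics/s5.png

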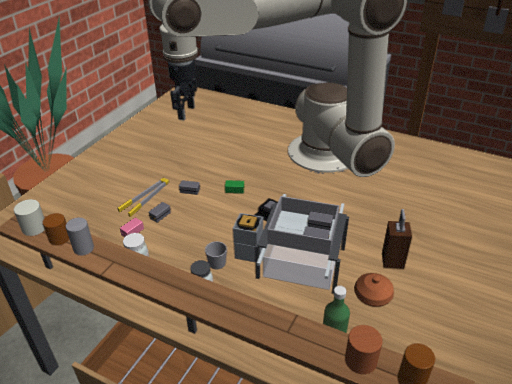

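Scene: two packs in the hopper. The remaining greys are at (190,187) and (160,212), unmoved.

```bash
python3 -m pendant '[[[0.8,-6.5,-7,45,0,0,0],[0.8,-6.5,-7,45,0,0,0],[0.8,-6.5,-7,45,0,0,0],[0.8,-6.5,-7,45,0,0,0],[0.8,-6.5,-7,45,0,0,0],[0.8,-6.5,-7,0,0,0,-4.5],[0.8,0,0,45,0,0,0],[0.8,0,0,41,0,0,0],[0.8,0,0,0,0,0,0],[0.1,0,0,0,0,0,0],[0.1,0,0,0,0,0,0],[0.1,0,0,0,0,0,0]]]'
python3 -m pendant '[[[0.1,0,0,0,0,0,0],[0.1,0,0,0,0,0,0],[0.1,0,0,-50,0,0,0]]]'
```

```text
time_s: 18.2
tcp_pos: [0.4378, -0.3259, 0.0146]
tool_rot: [1.894, 2.502, -0.0]
contact_force: [-0.4, 3.3, 10.4]
opening: 0.405
finger_force: 60.7
time_s: 18.58
tcp_pos: [0.4359, -0.3243, 0.0616]
tool_rot: [-1.894, -2.502, -0.001]
contact_force: [0.3, -0.4, -0.5]
opening: 0.406
finger_force: 60.6
```

```bash
python3 -m pendant '[[[0.1,0,0,-50,0,0,4.5],[0.1,0,0,-50,0,0,0],[0.1,0,0,-50,0,0,0],[0.1,44.6,29.5,-25,0,0,0],[0.1,44.6,29.5,-25,0,0,0],[0.1,44.6,29.5,0,0,0,0],[0.1,44.6,29.5,0,0,0,0],[0.1,44.6,29.5,0,0,0,0],[0.1,44.6,29.5,0,0,0,0],[0.1,44.6,29.5,0,0,0,0],[0.1,44.6,29.5,0,0,0,0],[0.1,44.6,29.5,0,0,0,0]]]'
python3 -m pendant '[[[0.1,0,0,0,0,0,0],[0.1,0,0,40,0,0,0],[0.1,0,0,42,0,0,0],[0.1,0,0,0,0,0,0],[0.1,0,0,0,0,0,0]]]'
```

```text
time_s: 20.08
tcp_pos: [0.6193, 0.122, 0.264]
tool_rot: [1.992, 2.427, 0.002]
contact_force: [1.2, -1.0, -1.1]
opening: 0.408
finger_force: 60.8
time_s: 20.7
tcp_pos: [0.6196, 0.1198, 0.1829]
tool_rot: [1.992, 2.426, 0.003]
contact_force: [0.3, 0.2, 0.1]
opening: 0.403
finger_force: 60.6
```

```bash
python3 -m pendant '[[[0.1,0,0,6,0,0,0],[0.7,0,0,0,0,0,0],[0.7,0,0,0,0,0,0],[0.7,0,0,0,0,0,0],[0.8,0,0,-50,0,0,0],[0.8,0,0,-50,0,0,0],[0.8,0,0,-50,0,0,0],[0.8,-48,-9.4,0,0,0,0],[0.8,-48,-9.4,0,0,0,0],[0.8,-48,-9.4,0,0,0,0],[0.8,-48,-9.4,0,0,0,0],[0.8,-48,-9.4,0,0,0,0]]]'
python3 -m pendant '[[[0.8,-48,-9.4,0,0,0,0],[0.8,-48,-9.4,0,0,0,0],[0.8,-48,-9.4,0,0,0,0],[0.8,0,0,0,0,0,0]]]'
python3 - <<'E'
from h import *
cal=env.calibration("wrist");im=snap("wrist","w6")
s=env.read_state();print(s["tcp_pos"],s["tool_rot"])
for r in packs(im,cal): print(r)
E
```

```text
time_s: 22.2
tcp_pos: [0.6195, -0.1261, 0.3245]
tool_rot: [1.993, 2.428, 0.0]
contact_force: [0.8, 0.6, -0.2]
opening: 0.8
finger_force: 0.0
time_s: 22.7
tcp_pos: [0.6196, -0.2745, 0.3233]
tool_rot: [-1.997, -2.424, 0.001]
contact_force: [-0.1, 0.2, 0.6]
opening: 0.8
finger_force: 0.0
[ 0.61984281 -0.27267208  0.32372206] [-1.99520800e+00 -2.42548933e+00 -1.35799908e-05]
(((0.6725927591323853, -0.5613216161727905), (1.009377360343933, 0.3444996476173401), 11.098420143127441), (0, 226, 512, 158))
(((0.5916892290115356, -0.3391263484954834), (0.04034554958343506, 0.0630471482872963), 80.30052947998047), (204, 168, 49, 38))
(((0.80629563331604, -0.2791294753551483), (0.05577348545193672, 0.052731744945049286), 12.97826862335205), (367, 156, 40, 37))
(((0.8147894144058228, -0.06337395310401917), (0.09473472088575363, 0.03309924528002739), 14.021336555480957), (405, 0, 73, 29))
```

```bash
python3 -m pendant '[[[0.8,-15.3,-10.4,40,0,0,0],[0.8,-15.3,-10.4,40,0,0,0],[0.8,-15.3,-10.4,40,0,0,0],[0.8,-15.3,-10.4,40,0,0,0],[0.8,0,0,8,0,0,-9.9],[0.8,0,0,8,0,0,-9.9],[0.8,0,0,8,0,0,-9.9],[0.8,0,0,8,0,0,-9.9],[0.8,0,0,8,0,0,-9.9],[0.8,0,0,8,0,0,-9.9],[0.8,0,0,8,0,0,-9.9],[0.8,0,0,48,0,0,0]]]'
python3 -m pendant '[[[0.8,0,0,48,0,0,0],[0.8,0,0,0,0,0,0],[0.1,0,0,0,0,0,0],[0.1,0,0,0,0,0,0],[0.1,0,0,0,0,0,0],[0.1,0,0,0,0,0,0],[0.1,0,0,-50,0,0,0]]]'
```

```text
time_s: 24.25
tcp_pos: [0.5932, -0.3392, 0.063]
tool_rot: [0.252, 3.126, -0.005]
contact_force: [0.9, -0.5, -0.2]
opening: 0.797
finger_force: 0.0
time_s: 25.12
tcp_pos: [0.5902, -0.3385, 0.0613]
tool_rot: [-0.259, -3.127, -0.003]
contact_force: [-0.1, -0.4, -1.1]
opening: 0.407
finger_force: 60.2
```

```bash
python3 -m pendant '[[[0.1,0,0,-30,0,0,9.9],[0.1,0,0,-30,0,0,9.9],[0.1,0,0,-30,0,0,9.9],[0.1,0,0,-30,0,0,9.9],[0.1,0,0,-30,0,0,9.9],[0.1,0,0,-30,0,0,9.9],[0.1,0,0,-30,0,0,9.9],[0.1,49.4,6.4,0,0,0,0],[0.1,49.4,6.4,0,0,0,0],[0.1,49.4,6.4,0,0,0,0],[0.1,49.4,6.4,0,0,0,0],[0.1,49.4,6.4,0,0,0,0]]]'
python3 -m pendant '[[[0.1,49.4,6.4,0,0,0,0],[0.1,49.4,6.4,0,0,0,0],[0.1,49.4,6.4,0,0,0,0],[0.1,49.4,6.4,0,0,0,0],[0.1,0,0,0,0,0,0],[0.1,0,0,44,0,0,0],[0.1,0,0,46,0,0,0],[0.1,0,0,0,0,0,0],[0.1,0,0,0,0,0,0]]]'
```

```text
time_s: 26.62
tcp_pos: [0.5741, -0.0892, 0.2742]
tool_rot: [1.992, 2.426, 0.002]
contact_force: [0.8, -0.4, -1.5]
opening: 0.403
finger_force: 60.4
time_s: 27.75
tcp_pos: [0.5619, 0.1076, 0.185]
tool_rot: [1.992, 2.426, 0.003]
contact_force: [0.1, 0.8, -0.7]
opening: 0.409
finger_force: 60.2
```

```bash
python3 -m pendant '[[[0.1,0,0,9,0,0,0],[0.7,0,0,0,0,0,0],[0.7,0,0,0,0,0,0],[0.7,0,0,0,0,0,0],[0.8,0,0,-50,0,0,0],[0.8,0,0,-50,0,0,0],[1,0,0,-50,0,0,0],[1,39,29,0,0,0,0],[1,39,29,0,0,0,0],[1,0,0,0,0,0,0],[1,0,0,0,0,0,0]]]'
python3 - <<'E'
from h import *
cal=env.calibration("wrist");im=snap("wrist","w7")
s=env.read_state();print(s["tcp_pos"],s["tool_rot"])
for n,z in dict(hopper_rim=.175,lock=.128).items():
  for r in env.place_of("wrist",n): print(n,r,at("wrist",r["uv"],z,cal))
E
```

```text
time_s: 29.12
tcp_pos: [0.6026, 0.1956, 0.3232]
tool_rot: [-1.993, -2.429, 0.001]
contact_force: [-0.1, 0.5, -0.0]
opening: 1.003
finger_force: 0.0
[0.60254859 0.19517105 0.32349785] [ 1.99346085e+00  2.42795894e+00 -9.84108396e-05]
hopper_rim {'uv': [225.9, 213.3], 'confidence': 0.87} [0.5815 0.1503 0.175 ]
hopper_rim {'uv': [231.8, 196.7], 'confidence': 0.75} [0.5842 0.1683 0.175 ]
lock {'uv': [234.7, 313.7], 'confidence': 0.85} [ 0.6143 -0.0049  0.128 ]
lock {'uv': [125.6, 247.7], 'confidence': 0.26} [0.4698 0.0629 0.128 ]
```

View pics/w7.png

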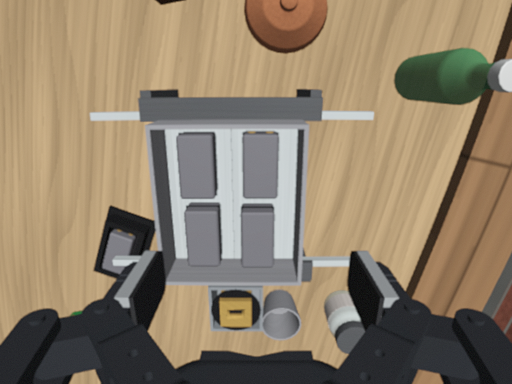

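Wrist view: all four packs lie flat in the hopper at (197,165), (261,165), (203,236) and (257,236). The lock is at (235,313). Now the key.

```bash
python3 -m pendant '[[[1,46,-20,0,0,0,0],[1,46,-20,0,0,0,0],[1,46,-20,0,0,0,0],[1,46,-20,0,0,0,0],[1,46,-20,0,0,0,0],[1,0,0,0,0,0,0],[1,0,0,0,0,0,0]]]'
python3 - <<'E'
from h import *
cal=env.calibration("wrist");im=snap("wrist","w8")
s=env.read_state();print(s["tcp_pos"],s["tool_rot"])
for n,z in dict(key_bow=.159,stand_slot=.128).items():
  for r in env.place_of("wrist",n): print(n,r,at("wrist",r["uv"],z,cal))
E
```

```text
time_s: 30.15
tcp_pos: [0.4601, 0.4011, 0.3237]
tool_rot: [1.993, 2.428, 0.001]
contact_force: [0.3, -0.4, -0.9]
opening: 1.003
finger_force: 0.0
[0.46041065 0.40081967 0.32355834] [1.99437428e+00 2.42700933e+00 3.81708433e-04]
key_bow {'uv': [249.3, 180.0], 'confidence': 0.59} [0.4557 0.3888 0.159 ]
stand_slot {'uv': [254.6, 172.1], 'confidence': 0.93} [0.4608 0.3897 0.128 ]
```

View pics/w8.png

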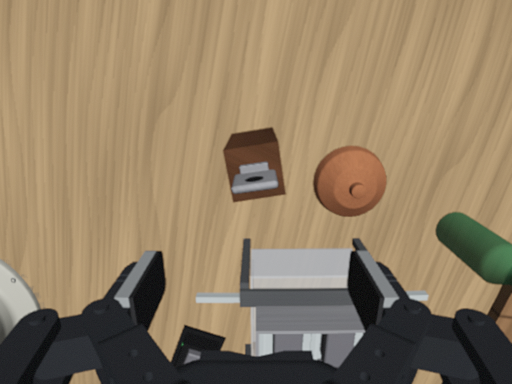

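Wrist view: stand top is around (255,170). The key bow's top edge runs about (235,185) to (277,178), roughly horizontal and tilted about 8°. I'll measure its angle.

```bash
cat >> h.py <<'E'
def yaw():
    m=R.from_rotvec(env.read_state()["tool_rot"]).as_matrix();return np.degrees(np.arctan2(m[1,0],m[0,0]))
E
python3 - <<'E'
from h import *
im=cv2.imread("pics/w8.png");cal=env.calibration("wrist");print(yaw())
a=im[130:215,215:300];cv2.imwrite("pics/c8.png",cv2.resize(a,None,fx=7,fy=7,interpolation=cv2.INTER_CUBIC))
i=a.astype(int);m=((i.min(2)>110)&(i.max(2)-i.min(2)<40)).astype(np.uint8)
n,l,st,ce=cv2.connectedComponentsWithStats(m);print(st,ce)
E
```

```text
101.14785684529775
[[   0    0   85   85 6351]
 [  17   32   46   31  874]] [[42.31853251 41.22657849]
 [39.68535469 47.6201373 ]]
```

View pics/c8.png

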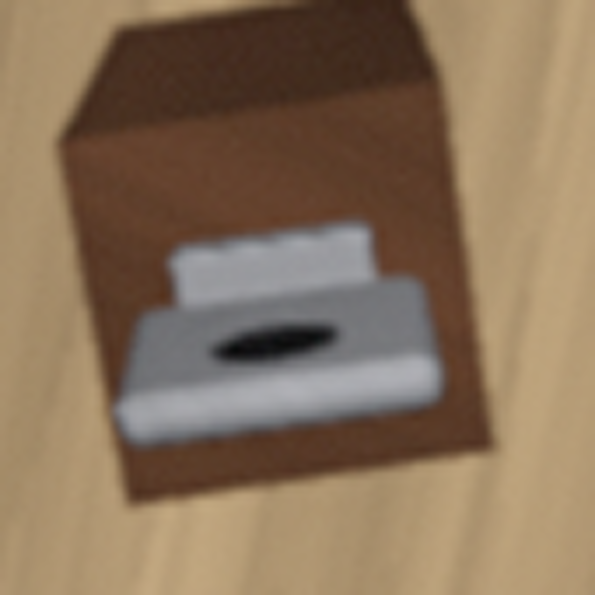

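Run:
```python
from h import *
f=lambda p,z:np.array([at("wrist",(x/7+215-.5,y/7+130-.5),z)[:2] for x,y in p])
S=f([(62,140),(435,82),(492,447),(130,500)],.128)
B=f([(118,405),(437,355),(440,395),(130,440)],.182)
for Q in(S,B):
    d=Q[1]-Q[0]+Q[2]-Q[3];e=Q[1]-Q[2]+Q[0]-Q[3]
    print(Q.mean(0),np.degrees(np.arctan2(*d[::-1])),np.linalg.norm(d)/2,np.linalg.norm(e)/2,np.degrees(np.arctan2(*e[::-1])))
# hopper/lock yaw from w7: rows
```

```text
[0.461075 0.389625] 19.93662422701283 0.05792119646554271 0.059076602813635096 110.45955910457731
[0.46135  0.390025] 20.127821761530466 0.04228229534923573 0.005338773267333985 112.00069835054029
```

```bash
python3 -m pendant '[[[0.6,-10.9,-1.5,0,0,0,-9.9],[0.6,0,0,5,0,0,-9.9],[0.6,0,0,10,0,0,-9.9],[0.6,0,0,10,0,0,-9.9],[0.6,0,0,10,0,0,-9.9],[0.6,0,0,10,0,0,-9.9],[0.6,0,0,10,0,0,-9.9],[0.6,0,0,10,0,0,-9.9],[0.6,0,0,10,0,0,-9.9],[0.6,0,0,10,0,0,-9.9],[0.6,0,0,0,0,0,0],[0.6,0,0,0,0,0,0]]]'
python3 - <<'E'
from h import *
cal=env.calibration("wrist");im=snap("wrist","w9");s=env.read_state();print(s["tcp_pos"],yaw(),s["joint_pos"].round(2))
a=im[200:384,130:380];cv2.imwrite("pics/c9.png",cv2.resize(a[:,:,::-1],None,fx=3,fy=3))
print(proj("wrist",[[.4612,.3898,.182],s["tcp_pos"]]))
E
```

```text
time_s: 31.8
tcp_pos: [0.4609, 0.3905, 0.2389]
tool_rot: [-0.544, 3.094, 0.0]
contact_force: [-0.0, 0.6, 0.8]
opening: 0.598
finger_force: 0.0
[0.46085208 0.39062937 0.23891978] -159.99201497401907 [ 0.58  0.21  1.35  0.    1.58 -1.34]
[[256.5977511  211.18151131]
 [258.40391534 253.23389882]]
```

View pics/c9.png

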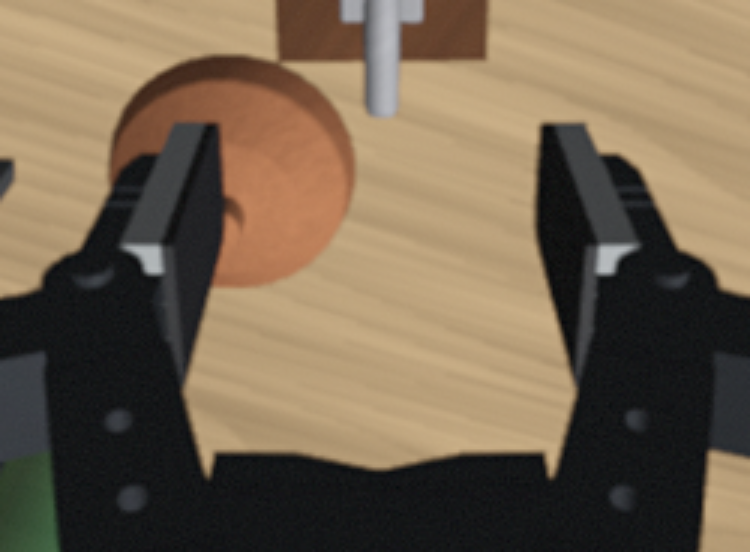

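The key bow (vertical bar at about x=381 in the crop) is centred between the fingers and aligned. Descend and grip.

```bash
python3 -m pendant '[[[0.6,0.2,0,40,0,0,0],[0.6,0.2,0.5,40,0,0,0],[0.6,0,0,14,0,0,0],[0.6,0,0,0,0,0,0],[0,0,0,0,0,0,0],[0,0,0,0,0,0,0],[0,0,0,0,0,0,0],[0,0,0,0,0,0,0],[0,0,0,0,0,0,0],[0,0,0,0,0,0,0],[0,0,0,0,0,0,0]]]'
```

```text
time_s: 33.22
tcp_pos: [0.4603, 0.3915, 0.1455]
tool_rot: [-0.552, 3.091, 0.001]
contact_force: [-0.8, -0.9, 6.3]
opening: 0.086
finger_force: 58.8
```

```bash
python3 -m pendant '[[[0,0,0,-30,0,0,0],[0,0,0,-50,0,0,0],[0,0,0,-55,0,0,0],[0,-6,-49.2,0,0,0,0],[0,-6,-49.2,0,0,0,0],[0,-6,-49.2,0,0,0,0],[0,-6,-49.2,0,0,0,0],[0,-6,-49.2,0,0,0,0],[0,-6,-49.2,0,0,0,0],[0,-6,-49.2,0,0,0,0],[0,-6,-49.2,0,0,0,0],[0,-6,-49.2,0,0,0,0]]]'
python3 -m pendant '[[[0,0,0,0,0,0,9.2],[0,0,0,0,0,0,0],[0,0,0,0,0,0,0]]]'
python3 - <<'E'
from h import *
cal=env.calibration("wrist");im=snap("wrist","w10");s=env.read_state();print(s["tcp_pos"],yaw(),s["joint_pos"].round(2),s["opening"])
for n,z in (("lock",.128),("key_tip",s["tcp_pos"][2]-.067)):
  for r in env.place_of("wrist",n): print(n,r,at("wrist",r["uv"],z,cal))
E
```

```text
time_s: 34.72
tcp_pos: [0.6643, -0.0071, 0.2797]
tool_rot: [-0.552, 3.092, 0.0]
contact_force: [0.1, 1.2, -1.0]
opening: 0.086
finger_force: 58.6
time_s: 35.1
tcp_pos: [0.6637, -0.0051, 0.2796]
tool_rot: [-0.309, 3.126, 0.0]
contact_force: [0.2, -0.5, -0.9]
opening: 0.086
finger_force: 58.7
[ 0.66363038 -0.00498831  0.27966092] -168.74974178633565 [-0.12  0.33  1.12  0.    1.69 -1.89] 0.0856544896426999
lock {'uv': [268.9, 123.3], 'confidence': 0.95} [ 0.6151 -0.0043  0.128 ]
lock {'uv': [438.8, 126.3], 'confidence': 0.41} [0.5856 0.151  0.128 ]
key_tip {'uv': [255.1, 206.2], 'confidence': 0.62} [ 0.6645 -0.0069  0.2127]
key_tip {'uv': [267.8, 123.9], 'confidence': 0.44} [ 0.6071 -0.0099  0.2127]
```

View pics/w10.png

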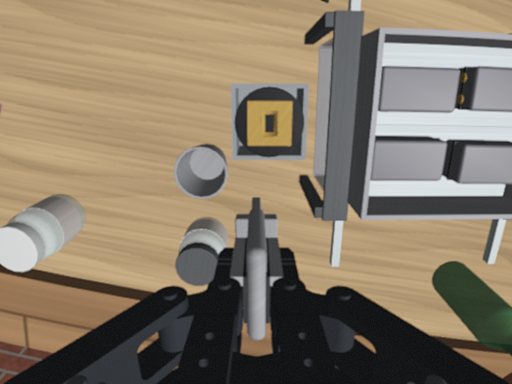

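Run:
```python
from h import *
im=cv2.imread("pics/w10.png")[:,:,::-1];s=env.read_state();t=s["tcp_pos"]
h=cv2.cvtColor(np.ascontiguousarray(im),cv2.COLOR_RGB2HSV)
m=((h[:,:,0]>15)&(h[:,:,0]<30)&(h[:,:,1]>130)&(h[:,:,2]>90)).astype(np.uint8);m[:85]=0;m[165:]=0;m[:,:235]=0;m[:,310:]=0
m=cv2.morphologyEx(m,cv2.MORPH_CLOSE,np.ones((25,25)))
c=max(cv2.findContours(m,0,2)[0],key=cv2.contourArea)
P=np.array([at("wrist",p[0].astype(float),.128)[:2] for p in c],np.float32)
print("brass",cv2.minAreaRect(P))
# dark hole
g=im[108:140,258:284].astype(int).max(2);yy,xx=np.where(g<60);print("hole px",xx.mean()+258,yy.mean()+108,len(xx));
print("hole",at("wrist",(xx.mean()+258,yy.mean()+108),.128),at("wrist",(269.5,123.5),.128))
M=R.from_rotvec(s["tool_rot"]).as_matrix()
for dz in(-.067,.037):
  print(proj("wrist",[t+[0,0,dz]+M@[dx,dy,0] for dx in(-.007,.007) for dy in(-.003,.003)]).round(1).tolist())
cv2.imwrite("pics/c10.png",cv2.resize(im[80:230,215:320,::-1],None,fx=4,fy=4,interpolation=cv2.INTER_CUBIC))
```

```text
brass ((0.6151187419891357, -0.003895474597811699), (0.03949759155511856, 0.0405290350317955), 11.25073528289795)
hole px 269.42391304347825 123.0 92
hole [ 0.6148 -0.0038  0.128 ] [ 0.6152 -0.0036  0.128 ]
[[253.7, 214.8], [262.2, 214.8], [253.6, 196.1], [262.3, 196.1]]
[[251.4, 313.5], [266.3, 313.5], [251.2, 284.0], [266.7, 284.0]]
```

View pics/c10.png

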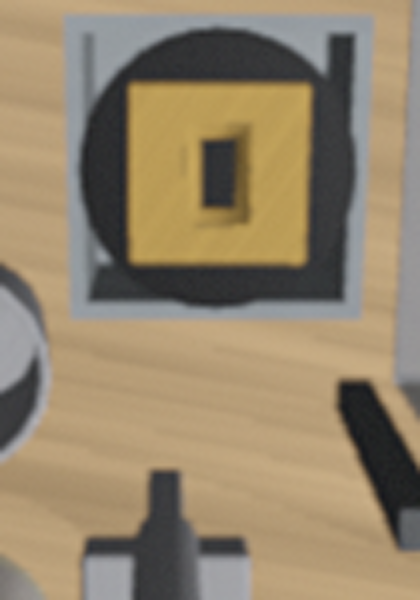

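Crop: keyhole centre at about (219,173) in the crop, i.e. full-image (269.5,123). The blade tip sits at full-image x≈256.3, about 1.1 mm left of nominal. Moving over the hole with that correction.

```bash
python3 -m pendant '[[[0,24,5.9,0,0,0,0],[0,24.1,5.8,0,0,0,0],[0,0,0,0,0,0,0],[0,0,0,38,0,0,0],[0,0,0,38,0,0,0],[0,0,0,0,0,0,0],[0,0,0,0,0,0,0]]]'
python3 - <<'E'
from h import *
im=snap("wrist","w11");s=env.read_state();print(s["tcp_pos"],yaw(),s["contact_force"])
cv2.imwrite("pics/c11.png",cv2.resize(im[130:330,180:340,::-1],None,fx=3,fy=3,interpolation=cv2.INTER_CUBIC))
E
```

```text
time_s: 36.12
tcp_pos: [0.6151, -0.0033, 0.205]
tool_rot: [-0.303, 3.125, -0.0]
contact_force: [-0.2, -0.7, 0.5]
opening: 0.086
finger_force: 58.7
[ 0.61517554 -0.0033292   0.20528204] -168.938369293437 [ 0.12028019  1.04624786 -0.05628478]
```

View pics/c11.png

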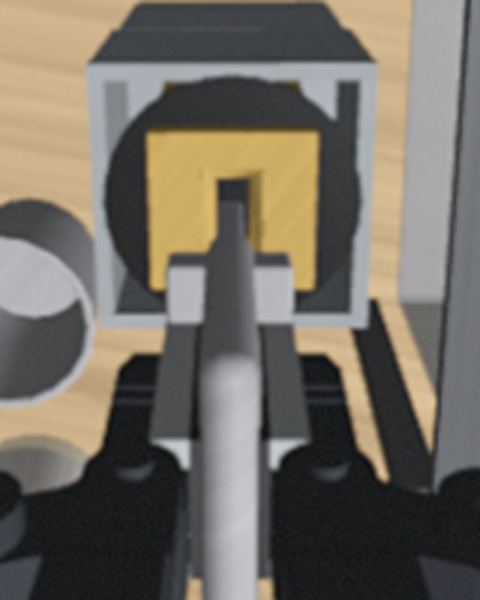

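The tip (crop x≈231, y≈200) is right over the hole (x≈234). Inserting in small steps.

```bash
python3 -m pendant '[[[0,0,0.4,6,0,0,0],[0,0,0,6,0,0,0],[0,0,0,6,0,0,0],[0,0,0,6,0,0,0],[0,0,0,0,0,0,0]]]'
```

```text
time_s: 36.8
tcp_pos: [0.614, -0.0029, 0.1787]
tool_rot: [0.302, -3.126, -0.001]
contact_force: [-0.6, -0.3, -1.0]
opening: 0.085
finger_force: 58.7
```

```bash
python3 -m pendant '[[[0,0,0,8,0,0,0],[0,0,0,8,0,0,0],[0,0,0,8,0,0,0],[0,0,0,6,0,0,0],[0,0,0,3,0,0,0],[0,0,0,0,0,0,0],[0,0,0,0,0,0,0]]]'
```

```text
time_s: 37.67
tcp_pos: [0.6144, -0.0029, 0.1466]
tool_rot: [-0.302, 3.127, -0.0]
contact_force: [0.0, 0.9, -1.4]
opening: 0.083
finger_force: 58.7
```

```bash
python3 -m pendant '[[[0,0,0,1.5,0,0,0],[0,0,0,1,0,0,0],[0,0,0,0,0,0,0],[0,0,0,0,0,0,0]]]'
```

```text
time_s: 38.17
tcp_pos: [0.6146, -0.003, 0.1454]
tool_rot: [-0.302, 3.125, -0.001]
contact_force: [-5.5, 0.4, 14.5]
opening: 0.081
finger_force: 61.4
```

```bash
python3 -m pendant '[[[0,0,0,-0.5,0,0,6],[0,0,0,0,0,0,6],[0,0,0,0,0,0,6],[0,0,0,0,0,0,6],[0,0,0,0,0,0,6],[0,0,0,0,0,0,6],[0,0,0,0,0,0,6],[0,0,0,0,0,0,6],[0,0,0,0,0,0,6],[0,0,0,0,0,0,6],[0,0,0,0,0,0,6],[0,0,0,0,0,0,0]]]'
python3 - <<'E'
from h import *
s=env.read_state();print(yaw(),s["moment"],s["contact_force"],s["tcp_pos"])
E
```

```text
time_s: 39.67
tcp_pos: [0.615, -0.0029, 0.1455]
tool_rot: [1.451, 2.784, 0.002]
contact_force: [1.3, 0.7, 8.0]
opening: 0.085
finger_force: 60.1
124.9486123441007 [ 0.08939276 -0.18165052  0.0732134 ] [1.26018815 0.68324265 7.99518813] [ 0.61495758 -0.0028852   0.14547184]
```

```bash
python3 -m pendant '[[[0,0,0,0,0,0,5],[0,0,0,0,0,0,4],[0,0,0,0,0,0,3],[0,0,0,0,0,0,0]]]'
python3 -c '
from h import *
s=env.read_state();print(yaw(),s["moment"])'
python3 -m pendant '[[[0,0,0,0,0,0,3],[0,0,0,0,0,0,2],[0,0,0,0,0,0,0]]]'
python3 -c '
from h import *
s=env.read_state();print(yaw(),s["moment"]);im=snap("scene","s12")
cv2.imwrite("pics/c12.png",cv2.resize(im[180:300,210:370,::-1],None,fx=4,fy=4))'
```

```text
time_s: 40.17
tcp_pos: [0.6149, -0.003, 0.1455]
tool_rot: [1.733, 2.618, 0.002]
contact_force: [0.2, 0.7, 7.7]
opening: 0.087
finger_force: 60.1
112.9928674411536 [ 0.0667884  -0.17979425 -0.00314597]
time_s: 40.55
tcp_pos: [0.6149, -0.0029, 0.1455]
tool_rot: [1.845, 2.54, 0.002]
contact_force: [0.4, 0.3, 8.9]
opening: 0.085
finger_force: 60.1
108.00880565763998 [ 0.01816483 -0.10949649 -0.01689905]
```

View pics/c12.png

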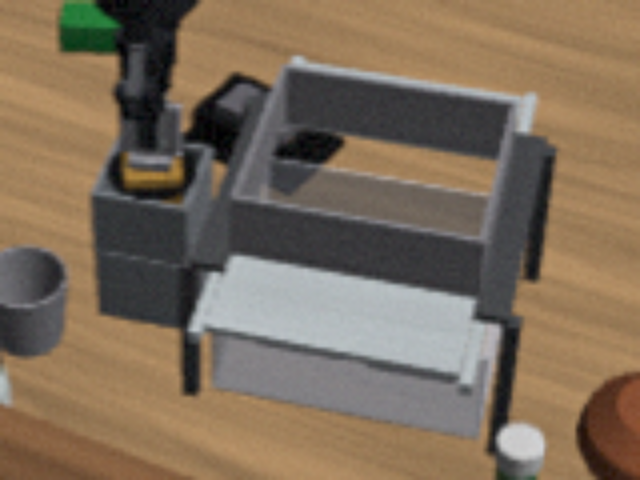

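The floor leaves are out and the hopper is empty in the crop. Making sure the stop is reached.

```bash
for i in 1; do python3 -m pendant '[[[0,0,0,0,0,0,2],[0,0,0,0,0,0,1.5],[0,0,0,0,0,0,0]]]'; python3 -c '
from h import *
s=env.read_state();print(yaw(),s["moment"],s["tau"][5],s["joint_pos"][5])'; done
```

```text
time_s: 40.98
tcp_pos: [0.6149, -0.003, 0.1455]
tool_rot: [1.921, 2.483, 0.002]
contact_force: [1.4, -0.1, 8.4]
opening: 0.086
finger_force: 60.3
104.53504846045125 [-0.0443858  -0.14359356  0.42686285] 0.826791375875473 -0.38379405427699315
```

```bash
python3 -m pendant '[[[0,0,0,0,0,0,1.5],[0,0,0,0,0,0,0],[0,0,0,0,0,0,0]]]'; python3 -c '
from h import *
s=env.read_state();print(yaw(),s["moment"],s["tau"][5],s["joint_pos"][5])
cal=env.calibration("side");im=snap("side","s13")
cv2.imwrite("pics/c13.png",cv2.resize(im[170:320,140:300,::-1],None,fx=3.5,fy=3.5))'
```

```text
time_s: 41.35
tcp_pos: [0.615, -0.003, 0.1455]
tool_rot: [1.953, 2.458, 0.002]
contact_force: [1.7, -0.8, 8.2]
opening: 0.085
finger_force: 60.7
103.06680226536382 [-0.17259372 -0.23413713  0.59887762] 0.625234991312027 -0.3581210562708994
```

View pics/c13.png

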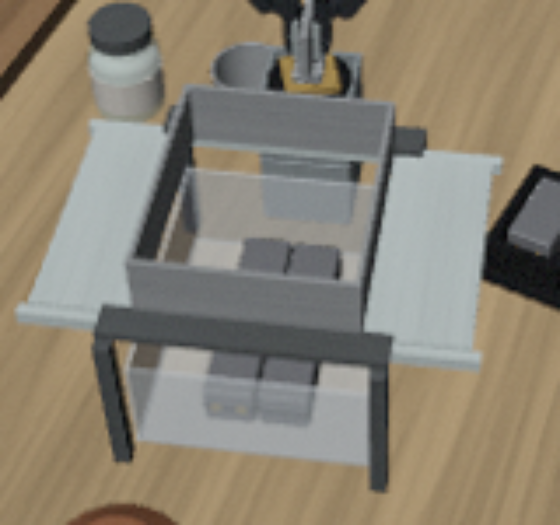

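Side crop: four packs lie in the tub, leaves fully out. Turning back home.

```bash
python3 -m pendant '[[[0,0,0,0,0,0,-8],[0,0,0,0,0,0,-8],[0,0,0,0,0,0,-8],[0,0,0,0,0,0,-8],[0,0,0,0,0,0,-8],[0,0,0,0,0,0,-8],[0,0,0,0,0,0,-8],[0,0,0,0,0,0,-8],[0,0,0,0,0,0,-8],[0,0,0,0,0,0,-8],[0,0,0,0,0,0,-8],[0,0,0,0,0,0,0]]]'
python3 -m pendant '[[[0,0,0,0,0,0,-5],[0,0,0,0,0,0,-5],[0,0,0,0,0,0,-2],[0,0,0,0,0,0,0]]]'
python3 -c '
from h import *
s=env.read_state();print(yaw()%360,s["moment"],s["tau"][5])'
python3 -m pendant '[[[0,0,0,0,0,0,-2],[0,0,0,0,0,0,-1],[0,0,0,0,0,0,0]]]'
python3 -c '
from h import *
s=env.read_state();print(yaw()%360,s["moment"],s["tau"][5])'
```

```text
time_s: 42.9
tcp_pos: [0.6149, -0.0028, 0.1455]
tool_rot: [-0.306, 3.124, -0.0]
contact_force: [1.4, 1.3, 7.7]
opening: 0.089
finger_force: 60.2
time_s: 43.4
tcp_pos: [0.6148, -0.0027, 0.1455]
tool_rot: [-0.628, 3.076, -0.0]
contact_force: [-0.3, 2.0, 8.6]
opening: 0.085
finger_force: 60.2
203.0790365970386 [0.42593557 0.17255173 0.03840873] -0.5188644491136074
time_s: 43.78
tcp_pos: [0.6147, -0.0027, 0.1455]
tool_rot: [-0.708, 3.059, -0.0]
contact_force: [-0.6, 2.3, 8.8]
opening: 0.086
finger_force: 60.3
206.048107050669 [ 0.50263378  0.26549216 -0.32008111] -0.6301870755851269
```

```bash
python3 -m pendant '[[[0,0,0,0,0,0,-1.5],[0,0,0,0,0,0,0],[0,0,0,0,0,0,0]]]'
python3 -c '
from h import *
s=env.read_state();print(yaw()%360,s["moment"],s["tau"][5])'
python3 -m pendant '[[[0,0,0,0,0,0,-0.0],[0,0,0,0,0,0,8],[0,0,0,0,0,0,8.4],[0,0,0,0,0,0,0],[0,0,0,0,0,0,0]]]'
python3 -c '
from h import *
s=env.read_state();print(yaw()%360,s["moment"],s["contact_force"])'
```

```text
time_s: 44.15
tcp_pos: [0.6147, -0.0027, 0.1455]
tool_rot: [-0.747, 3.05, -0.0]
contact_force: [-1.3, 1.7, 9.3]
opening: 0.088
finger_force: 60.9
207.51695796778884 [ 0.49586188  0.35596907 -0.59094737] -0.6261667236685753
time_s: 44.78
tcp_pos: [0.6148, -0.0029, 0.1455]
tool_rot: [-0.305, 3.125, -0.0]
contact_force: [-0.3, 0.8, 8.7]
opening: 0.086
finger_force: 60.2
191.13376310190716 [ 0.09361016  0.0434277  -0.00750112] [-0.34129308  0.75759171  8.68632316]
```

```bash
python3 -m pendant '[[[0,0,0,-30,0,0,0],[0,0,0,-50,0,0,0],[0,0,0,-54,0,0,0],[0,0,0,0,0,0,-9.1],[0,1,47,0,0,0,0],[0,1,47,0,0,0,0],[0,1,47,0,0,0,0],[0,1,47,0,0,0,0],[0,1,47,0,0,0,0],[0,1,47,0,0,0,0],[0,1,47,0,0,0,0],[0,1,47,0,0,0,0]]]'
python3 -m pendant '[[[0,1,47,0,0,0,0],[0,0,0,0,0,0,0],[0,0,0,0,0,0,0]]]'
python3 -c '
from h import *
s=env.read_state();print(yaw()%360,s["tcp_pos"],tool(np.array([.4603,.3915,.1455])-s["tcp_pos"]))'
```

```text
time_s: 46.28
tcp_pos: [0.4759, 0.3485, 0.2785]
tool_rot: [-0.552, 3.092, 0.0]
contact_force: [0.8, -0.0, 0.2]
opening: 0.091
finger_force: 58.8
time_s: 46.65
tcp_pos: [0.4596, 0.3906, 0.2783]
tool_rot: [0.553, -3.093, 0.0]
contact_force: [0.7, -0.3, -0.6]
opening: 0.084
finger_force: 58.9
200.2601200954563 [0.45955054 0.3906361  0.27828627] [ -1.    0.6 132.8]
```

```bash
python3 -m pendant '[[[0,-1,0.6,36,0,0,0],[0,0,0,36,0,0,0],[0,0,0,0,0,0,0],[0,0,0,0,0,0,0]]]'
python3 - <<'E'
from h import *
im=snap("wrist","w14");s=env.read_state();print(s["tcp_pos"],yaw(),s["contact_force"])
cv2.imwrite("pics/c14.png",cv2.resize(im[130:330,180:340,::-1],None,fx=3,fy=3,interpolation=cv2.INTER_CUBIC))
E
```

```text
time_s: 47.15
tcp_pos: [0.461, 0.3914, 0.2081]
tool_rot: [-0.55, 3.091, 0.001]
contact_force: [-0.4, -0.5, 0.2]
opening: 0.081
finger_force: 58.9
[0.46101751 0.39166481 0.2083621 ] -159.79853502021953 [ 0.36969582 -0.06408821 -0.25602354]
```

View pics/c14.png

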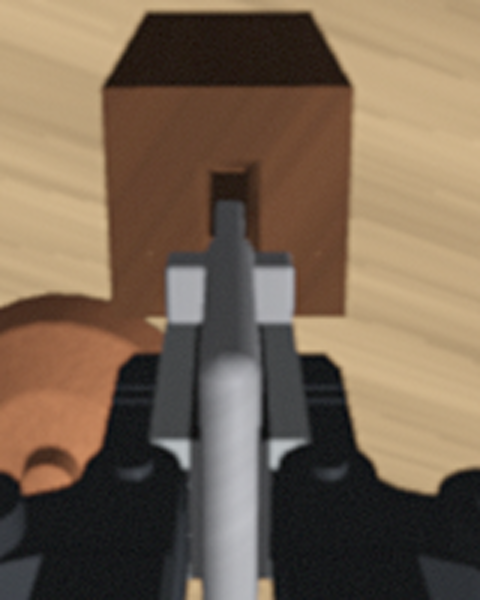

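Blade tip (crop 230,205) is over the slot (about 212–258, top 170). Inserting.

```bash
python3 -m pendant '[[[0,0,0.4,8,0,0,0],[0,0,0,8,0,0,0],[0,0,0,8,0,0,0],[0,0,0,8,0,0,0],[0,0,0,8,0,0,0],[0,0,0,8,0,0,0],[0,0,0,8,0,0,0],[0,0,0,4,0,0,0],[0,0,0,0,0,0,0]]]'
python3 -m pendant '[[[0,0,0,2,0,0,0],[0,0,0,1.3,0,0,0],[0,0,0,0,0,0,0],[0,0,0,0,0,0,0]]]'
```

```text
time_s: 48.32
tcp_pos: [0.4601, 0.3921, 0.1463]
tool_rot: [0.552, -3.093, -0.0]
contact_force: [-0.4, 0.3, -0.2]
opening: 0.086
finger_force: 59.1
time_s: 48.82
tcp_pos: [0.4603, 0.3923, 0.1455]
tool_rot: [-0.552, 3.09, 0.001]
contact_force: [-6.9, -6.2, 24.0]
opening: 0.089
finger_force: 62.7
```

Seated, with 24 N on the collar. Release, retreat and check.

```bash
python3 -m pendant '[[[0,0,0,-1.5,0,0,0],[0.5,0,0,0,0,0,0],[0.5,0,0,0,0,0,0],[0.6,0,0,0,0,0,0],[0.6,0,0,-20,0,0,0],[0.6,0,0,-50,0,0,0],[1,0,0,-60,0,0,0],[1,0,0,-30,0,0,0],[1,50,0,0,0,0,0],[1,0,0,0,0,0,0],[1,0,0,0,0,0,0]]]'
python3 - <<'E'
from h import *
a=snap("scene","s15");b=snap("side","d15")
for c,n,z in(("side","key_bow",.159),("scene","key_bow",.159)):
  for r in env.place_of(c,n)[:1]: print(c,r,at(c,r["uv"],z))
cv2.imwrite("pics/c15.png",np.vstack([cv2.resize(a[130:310,110:430,::-1],(533,300)),cv2.resize(b[130:390,120:400,::-1],(533,300))[:, :]]))
E
```

```text
time_s: 50.2
tcp_pos: [0.4133, 0.3749, 0.3047]
tool_rot: [-0.552, 3.092, 0.0]
contact_force: [0.7, 0.9, -0.5]
opening: 1.0
finger_force: 0.0
side {'uv': [228.9, 327.8], 'confidence': 0.84} [0.4617 0.3938 0.159 ]
scene {'uv': [400.7, 221.4], 'confidence': 0.69} [0.4686 0.3909 0.159 ]
```

View pics/c15.png

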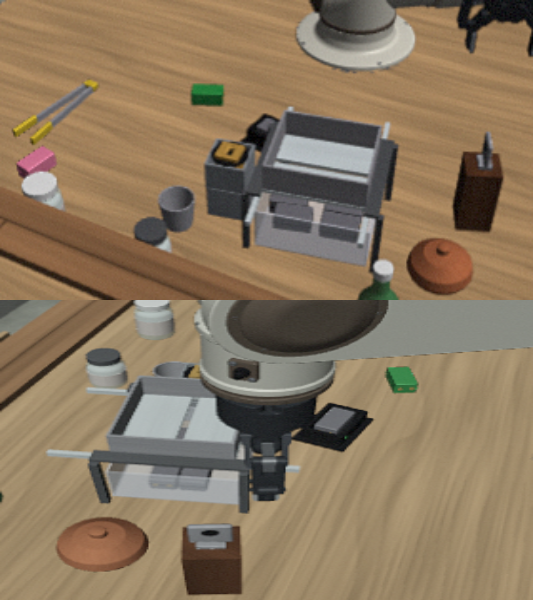

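I've now viewed 17 pictures, three over the allowed 14, so I'll do the remaining checks numerically. The last crop shows the key upright in its stand and the packs in the tub. It also hints at a thin gap between the leaves, so I'll re-measure the plug angle from the pose I used before.

```bash
python3 -m pendant '[[[1,-11.5,-49.2,0,0,0,0],[1,-11.5,-49.2,0,0,0,0],[1,-11.5,-49.2,0,0,0,0],[1,-11.5,-49.2,0,0,0,0],[1,-11.5,-49.2,0,0,0,0],[1,-11.5,-49.2,0,0,0,0],[1,-11.5,-49.2,0,0,0,0],[1,-11.5,-49.2,0,0,0,0],[1,-11.5,-49.2,0,0,0,0],[1,0,0,25,0,0,9],[1,0,0,0,0,0,0],[1,0,0,0,0,0,0]]]'
python3 - <<'E'
from h import *
im=snap("wrist","w16");s=env.read_state();print(s["tcp_pos"],yaw())
h=cv2.cvtColor(np.ascontiguousarray(im),cv2.COLOR_RGB2HSV)
m=((h[:,:,0]>15)&(h[:,:,0]<30)&(h[:,:,1]>130)&(h[:,:,2]>90)).astype(np.uint8);m[:85]=0;m[165:]=0;m[:,:235]=0;m[:,310:]=0
m=cv2.morphologyEx(m,cv2.MORPH_CLOSE,np.ones((25,25)))
c=max(cv2.findContours(m,0,2)[0],key=cv2.contourArea)
print("brass",cv2.minAreaRect(np.array([at("wrist",p[0].astype(float),.128)[:2] for p in c],np.float32)))
hx=np.array([np.cos(.1963),np.sin(.1963)]);hy=np.array([-hx[1],hx[0]]);C=np.array([.5845,.153])
xs=np.arange(-60,62,4)
for yy in(-.035,-.05):
  P=[[*(C+hx*x/1000+hy*yy),.125] for x in xs]
  p=proj("wrist",P); print([(int(x),im[int(v+.5),int(u+.5)].tolist()) for x,(u,v) in zip(xs,p) if 0<=u<511 and 0<=v<383])
a=cv2.imread("pics/side0.png")[:,:,::-1];b=cv2.imread("pics/d15.png")[:,:,::-1]
for yy in(.0,.03):
  p=proj("side",[[*(C+hx*x/1000+hy*yy),.125] for x in range(-20,22,2)])
  for q in(a,b):print([int(q[int(v+.5),int(u+.5)].mean()) for u,v in p])
E
```

```text
time_s: 51.9
tcp_pos: [0.6635, -0.0045, 0.2803]
tool_rot: [-0.314, 3.125, 0.0]
contact_force: [-0.3, 0.2, -0.1]
opening: 1.002
finger_force: 0.0
[ 0.66358817 -0.00435652  0.28072345] -168.5612629448674
brass ((0.6153053045272827, -0.004017911851406097), (0.04095633327960968, 0.04054533317685127), 6.234475135803223)
[(-60, [208, 214, 217]), (-56, [204, 211, 213]), (-52, [205, 212, 214]), (-48, [207, 214, 217]), (-44, [207, 214, 217]), (-40, [208, 214, 217]), (-36, [208, 214, 216]), (-32, [209, 217, 219]), (-28, [210, 216, 219]), (-24, [213, 219, 222]), (-20, [214, 221, 223]), (-16, [210, 216, 219]), (-12, [212, 219, 221]), (-8, [212, 220, 222]), (-4, [103, 108, 110]), (0, [45, 46, 48]), (4, [120, 126, 127]), (8, [206, 212, 215]), (12, [212, 219, 222]), (16, [205, 211, 214]), (20, [210, 218, 220]), (24, [208, 214, 216]), (28, [208, 214, 217]), (32, [207, 214, 216]), (36, [208, 215, 218]), (40, [207, 214, 216]), (44, [210, 216, 219]), (48, [211, 218, 220]), (52, [210, 217, 220]), (56, [213, 220, 222]), (60, [213, 219, 222])]
[(-60, [209, 215, 218]), (-56, [206, 213, 214]), (-52, [204, 2
[... 385 characters left out ...]
 (16, [206, 212, 214]), (20, [211, 218, 221]), (24, [208, 214, 217]), (28, [208, 215, 217]), (32, [208, 215, 217]), (36, [209, 215, 217]), (40, [207, 214, 216]), (44, [210, 216, 218]), (48, [211, 217, 219]), (52, [210, 217, 219]), (56, [213, 220, 222]), (60, [211, 218, 220])]
[177, 179, 180, 177, 180, 180, 177, 176, 179, 176, 174, 174, 174, 175, 176, 176, 176, 178, 175, 175, 176]
[186, 185, 185, 185, 185, 185, 185, 172, 148, 153, 138, 138, 130, 182, 181, 184, 184, 185, 184, 182, 183]
[176, 179, 177, 177, 176, 176, 176, 176, 176, 177, 174, 172, 176, 176, 178, 178, 176, 178, 175, 176, 176]
[186, 185, 184, 183, 184, 185, 185, 175, 122, 106, 110, 101, 163, 163, 181, 182, 185, 185, 184, 185, 185]
```

Measured: the plug is about 5° short of home (brass at 6.2° against 11.25° before), and the leaves are about 11 mm apart. I'll fetch the key again and finish the return.

```bash
python3 -m pendant '[[[0.6,0,0,0,0,0,-8.8],[0.6,6,49,0,0,0,0],[0.6,6,49,0,0,0,0],[0.6,6,49,0,0,0,0],[0.6,6,49,0,0,0,0],[0.6,6,49,0,0,0,0],[0.6,6,49,0,0,0,0],[0.6,6,49,0,0,0,0],[0.6,6,49,0,0,0,0],[0.6,6,49,0,0,0,0],[0.6,0,0,0,0,0,0],[0.6,0,0,0,0,0,0]]]'
python3 -c '
from h import *
s=env.read_state();print(yaw()%360,tool(np.array([.4607,.391,.145])-s["tcp_pos"]))'
```

```text
time_s: 53.45
tcp_pos: [0.4615, 0.3911, 0.2804]
tool_rot: [-0.55, 3.092, 0.0]
contact_force: [-0.2, -0.5, 0.1]
opening: 0.605
finger_force: 0.0
200.16498198977652 [  1.    0.2 135.4]
```

```bash
python3 -m pendant '[[[0.6,1,0.2,45,0,0,0],[0.6,0,0,45,0,0,0],[0.6,0,0,35,0,0,0],[0.6,0,0,10,0,0,0],[0.6,0,0,0,0,0,0],[0,0,0,0,0,0,0],[0,0,0,0,0,0,0],[0,0,0,0,0,0,0],[0,0,0,0,0,0,0],[0,0,0,0,0,0,0],[0,0,0,0,0,0,0],[0,0,0,0,0,0,0]]]'
python3 -m pendant '[[[0,0,0,-30,0,0,0],[0,0,0,-50,0,0,0],[0,0,0,-54,0,0,0],[0,0,-46.8,0,0,0,0],[0,0,-46.8,0,0,0,0],[0,0,-46.8,0,0,0,0],[0,0,-46.8,0,0,0,0],[0,0,-46.8,0,0,0,0],[0,0,-46.8,0,0,0,0],[0,0,-46.8,0,0,0,0],[0,0,-46.8,0,0,0,0],[0,0,-46.8,0,0,0,0]]]'
python3 -m pendant '[[[0,0,0,0,0,0,9.1],[0,0,0,0,0,0,0],[0,0,0,0,0,0,0]]]'
python3 -c '
from h import *
s=env.read_state();print(yaw()%360,s["opening"],tool(np.array([.6146,-.003,.1455])-s["tcp_pos"]))'
```

```text
time_s: 54.95
tcp_pos: [0.4609, 0.391, 0.1454]
tool_rot: [-0.547, 3.092, 0.001]
contact_force: [-0.4, -0.6, 6.5]
opening: 0.089
finger_force: 60.7
time_s: 56.45
tcp_pos: [0.6052, -0.0063, 0.2787]
tool_rot: [-0.547, 3.094, 0.0]
contact_force: [0.5, 0.7, -0.5]
opening: 0.086
finger_force: 59.7
time_s: 56.82
tcp_pos: [0.6048, -0.0044, 0.2787]
tool_rot: [-0.306, 3.127, 0.0]
contact_force: [0.5, 0.8, -0.5]
opening: 0.082
finger_force: 59.6
191.17253817605913 0.0819912280439187 [ -9.9  -0.5 133.2]
```

```bash
python3 -m pendant '[[[0,-9.9,-0.5,0,0,0,2.5],[0,0,0,0,0,0,0],[0,0,0,38,0,0,0],[0,0,0,36,0,0,0],[0,0,0,8,0,0,0],[0,0,0,8,0,0,0],[0,0,0,8,0,0,0],[0,0,0,8,0,0,0],[0,0,0,8,0,0,0],[0,0,0,8,0,0,0],[0,0,0,8,0,0,0],[0,0,0,0,0,0,0]]]'
python3 -m pendant '[[[0,0,0,2,0,0,0],[0,0,0,1.5,0,0,0],[0,0,0,0,0,0,0],[0,0,0,0,0,0,0]]]'
```

```text
time_s: 58.32
tcp_pos: [0.6145, -0.0035, 0.1478]
tool_rot: [0.231, -3.132, -0.0]
contact_force: [0.1, 0.2, -1.6]
opening: 0.087
finger_force: 59.6
time_s: 58.82
tcp_pos: [0.6149, -0.0035, 0.1454]
tool_rot: [-0.231, 3.132, -0.0]
contact_force: [-0.9, -0.1, 4.0]
opening: 0.083
finger_force: 60.2
```

```bash
cat >> h.py <<'E'
def gap():
    s=env.read_state();b=env.snapshot("side")
    hx=np.array([np.cos(.1963),np.sin(.1963)]);hy=np.array([-hx[1],hx[0]]);C=np.array([.5845,.153])
    print("yaw",round(yaw()%360,1),"M",s["moment"].round(2),"F",s["contact_force"].round(1),"z",s["tcp_pos"][2].round(4))
    for yy in(0,.03):
        p=proj("side",[[*(C+hx*x/1000+hy*yy),.125] for x in range(-14,16,2)])
        print([int(b[int(v+.5),int(u+.5)].mean()) for u,v in p])
E
python3 -m pendant '[[[0,0,0,0,0,0,-5],[0,0,0,0,0,0,-5],[0,0,0,0,0,0,-5],[0,0,0,0,0,0,-3],[0,0,0,0,0,0,0]]]'; python3 -c 'from h import *;gap()'
python3 -m pendant '[[[0,0,0,0,0,0,-2],[0,0,0,0,0,0,-2],[0,0,0,0,0,0,0]]]'; python3 -c 'from h import *;gap()'
```

```text
time_s: 59.45
tcp_pos: [0.6145, -0.0029, 0.1454]
tool_rot: [0.72, -3.058, -0.002]
contact_force: [-6.1, 4.2, 7.5]
opening: 0.084
finger_force: 60.9
yaw 206.5 M [ 0.86  0.94 -0.42] F [-6.1  4.2  7.5] z 0.1454
[180, 177, 177, 179, 180, 181, 180, 174, 174, 173, 177, 179, 179, 179, 179]
[179, 179, 177, 177, 178, 180, 180, 175, 174, 177, 177, 180, 178, 178, 179]
time_s: 59.88
tcp_pos: [0.6144, -0.0029, 0.1454]
tool_rot: [0.825, -3.031, -0.002]
contact_force: [-6.2, 5.1, 8.3]
opening: 0.085
finger_force: 66.1
yaw 210.4 M [ 0.87  1.17 -0.96] F [-6.2  5.1  8.3] z 0.1454
[179, 179, 179, 179, 180, 179, 179, 176, 176, 175, 178, 180, 178, 178, 177]
[182, 179, 178, 178, 177, 180, 178, 178, 173, 177, 177, 181, 180, 179, 177]
```

Floor is now shut. Backing off only enough to unload the key, and checking the gap as I go.

```bash
python3 -m pendant '[[[0,0,0,0,0,0,4],[0,0,0,0,0,0,3],[0,0,0,0,0,0,0],[0,0,0,0,0,0,0]]]'; python3 -c 'from h import *;gap()'
python3 -m pendant '[[[0,0,0,0,0,0,4],[0,0,0,0,0,0,0],[0,0,0,0,0,0,0]]]'; python3 -c 'from h import *;gap()'
```

```text
time_s: 60.42
tcp_pos: [0.6145, -0.003, 0.1454]
tool_rot: [0.638, -3.076, -0.002]
contact_force: [-4.5, 3.9, 7.5]
opening: 0.081
finger_force: 60.8
yaw 203.4 M [ 0.82  0.79 -0.13] F [-4.5  3.9  7.5] z 0.1454
[180, 179, 179, 179, 180, 181, 178, 176, 176, 176, 178, 179, 177, 177, 177]
[179, 179, 176, 176, 177, 178, 178, 177, 174, 178, 178, 181, 179, 178, 179]
time_s: 60.85
tcp_pos: [0.6148, -0.0032, 0.1454]
tool_rot: [-0.53, 3.096, 0.001]
contact_force: [-1.9, 3.3, 5.2]
opening: 0.086
finger_force: 60.6
yaw 199.4 M [ 0.49  0.31 -0.05] F [-1.9  3.3  5.2] z 0.1454
[180, 179, 179, 179, 179, 180, 179, 175, 175, 173, 177, 180, 177, 177, 179]
[180, 179, 179, 179, 176, 177, 178, 177, 174, 178, 178, 180, 178, 179, 178]
```

```bash
python3 -m pendant '[[[0,0,0,0,0,0,3],[0,0,0,0,0,0,0],[0,0,0,0,0,0,0]]]'; python3 -c 'from h import *;gap()'
python3 -m pendant '[[[0,0,0,-10,0,0,0],[0,0,0,-20,0,0,0],[0,0,0,-30,0,0,0],[0,0,0,0,0,0,0]]]'; python3 -c 'from h import *;gap()'
```

```text
time_s: 61.28
tcp_pos: [0.6149, -0.0034, 0.1454]
tool_rot: [-0.451, 3.108, 0.0]
contact_force: [-1.6, 1.4, 5.7]
opening: 0.085
finger_force: 60.6
yaw 196.5 M [ 0.35  0.04 -0.01] F [-1.6  1.4  5.7] z 0.1454
[180, 180, 180, 179, 180, 180, 177, 174, 174, 176, 177, 180, 177, 177, 179]
[181, 179, 176, 176, 178, 177, 177, 176, 172, 178, 178, 181, 178, 180, 179]
time_s: 61.82
tcp_pos: [0.6156, -0.0036, 0.2077]
tool_rot: [-0.449, 3.106, -0.002]
contact_force: [-0.0, 0.6, -0.4]
opening: 0.084
finger_force: 59.6
yaw 196.5 M [ 0.01 -0.02 -0.02] F [-0.   0.6 -0.4] z 0.2077
[181, 179, 179, 180, 181, 180, 179, 176, 176, 177, 178, 180, 178, 178, 179]
[182, 181, 179, 179, 180, 179, 181, 179, 174, 177, 177, 181, 181, 179, 179]
```

```bash
python3 -m pendant '[[[0,0,0,-50,0,0,0],[0,0,0,-21,0,0,-5],[0,0,47.2,0,0,0,0],[0,0,47.2,0,0,0,0],[0,0,47.2,0,0,0,0],[0,0,47.2,0,0,0,0],[0,0,47.2,0,0,0,0],[0,0,47.2,0,0,0,0],[0,0,47.2,0,0,0,0],[0,0,47.2,0,0,0,0],[0,0,47.2,0,0,0,0],[0,0,0,0,0,0,0]]]'
python3 - <<'E'
from h import *
im=snap("wrist","w17");s=env.read_state();t=s["tcp_pos"];print(yaw()%360,tool(np.array([.4607,.3915,.1455])-t))
# key orientation: bow top edge (bright) vs tool: centroid per row of blade/bow
g=im.astype(int);
old=cv2.imread("pics/w14.png")[:,:,::-1].astype(int)
for nm,q in(("now",g),("w14",old)):
    print(nm,[ (r,[int(x) for x in q[r,244:272].mean(1)]) for r in(205,215,262,280,300)])
E
```

```text
time_s: 63.38
tcp_pos: [0.4579, 0.3942, 0.2748]
tool_rot: [0.59, -3.084, 0.0]
contact_force: [0.0, -1.1, -0.9]
opening: 0.084
finger_force: 59.6
201.57932771030067 [ -1.6  -1.9 129.5]
now [(205, [77, 75, 76, 75, 75, 78, 77, 73, 65, 64, 64, 64, 64, 64, 64, 71, 83, 85, 75, 71, 73, 71, 71, 69, 68, 70, 71, 71]), (215, [64, 61, 60, 62, 59, 58, 60, 60, 63, 64, 62, 60, 62, 63, 64, 70, 77, 83, 91, 98, 91, 69, 62, 63, 63, 63, 63, 64]), (262, [33, 31, 60, 83, 99, 111, 122, 129, 139, 147, 155, 160, 168, 173, 179, 181, 180, 176, 176, 175, 171, 160, 127, 68, 33, 51, 67, 68]), (280, [74, 68, 68, 77, 97, 111, 123, 132, 142, 153, 159, 165, 170, 176, 180, 184, 185, 183, 182, 179, 172, 141, 90, 69, 73, 108, 161, 184]), (300, [71, 69, 69, 76, 93, 111, 121, 133, 144, 153, 160, 167, 173, 178, 182, 185, 186, 187, 188, 186, 177, 143, 87, 69, 71, 61, 40, 23])]
w14 [(205, [71, 71, 74, 78, 75, 58, 37, 43, 57, 63, 65, 64, 65, 63, 66, 75, 82, 70, 46, 44, 49, 50, 64, 76, 82, 80, 81, 81]), (215, [63, 61, 64, 63, 63, 59, 62, 62, 65, 64, 63, 64, 64, 64, 66, 72, 79, 87, 95, 105, 96, 71, 63, 66, 65, 66, 63, 65]), (262, [37, 32, 61, 85, 101, 112, 123, 133, 140, 149, 157, 162, 168, 175, 180, 182, 181, 179, 176, 175, 174, 163, 128, 61, 26, 52, 72, 71]), (280, [74, 70, 66, 80, 101, 112, 124, 134, 146, 154, 161, 167, 172, 178, 182, 186, 186, 185, 184, 180, 173, 142, 90, 70, 73, 110, 163, 186]), (300, [71, 73, 67, 76, 95, 112, 124, 134, 146, 155, 163, 169, 175, 179, 185, 186, 188, 188, 189, 188, 180, 145, 87, 70, 72, 61, 41, 21])]
```

The key sits in the hand exactly as before, with no slip. Inserting.

```bash
python3 -m pendant '[[[0,-1.6,-1.9,0,0,0,1.4],[0,0,0,35,0,0,0],[0,0,0,34,0,0,0],[0,0,0,8,0,0,0],[0,0,0,8,0,0,0],[0,0,0,8,0,0,0],[0,0,0,8,0,0,0],[0,0,0,8,0,0,0],[0,0,0,8,0,0,0],[0,0,0,8,0,0,0],[0,0,0,3.5,0,0,0],[0,0,0,0,0,0,0]]]'
python3 -m pendant '[[[0,0,0,1.5,0,0,0],[0,0,0,1,0,0,0],[0,0,0,0,0,0,0],[0,0,0,0,0,0,0]]]'
```

```text
time_s: 64.92
tcp_pos: [0.4616, 0.3908, 0.1474]
tool_rot: [0.547, -3.093, -0.0]
contact_force: [0.4, 0.1, -0.3]
opening: 0.086
finger_force: 59.6
time_s: 65.42
tcp_pos: [0.4618, 0.3908, 0.1454]
tool_rot: [-0.547, 3.093, 0.0]
contact_force: [-1.6, -0.9, 5.2]
opening: 0.084
finger_force: 60.2
```

```bash
python3 -m pendant '[[[0,0,0,2,0,0,0],[0,0,0,0,0,0,0],[0,0,0,-1.5,0,0,0],[0.5,0,0,0,0,0,0],[0.6,0,0,0,0,0,0],[0.6,0,0,0,0,0,0],[0.6,0,0,-20,0,0,0],[0.6,0,0,-50,0,0,0],[1,0,0,-60,0,0,0],[1,0,0,0,0,0,0]]]'
python3 -m pendant '[[[1,-11.5,-49.2,0,0,0,0],[1,-11.5,-49.2,0,0,0,0],[1,-11.5,-49.2,0,0,0,0],[1,-11.5,-49.2,0,0,0,0],[1,-11.5,-49.2,0,0,0,0],[1,-11.5,-49.2,0,0,0,0],[1,-11.5,-49.2,0,0,0,0],[1,-11.5,-49.2,0,0,0,0],[1,-11.5,-49.2,0,0,0,0],[1,48,16.6,5,0,0,9],[1,0,0,0,0,0,0],[1,0,0,0,0,0,0]]]'
python3 - <<'E'
from h import *
gap()
im=snap("wrist","w18");s=env.read_state();print(s["tcp_pos"])
u,v=proj("wrist",[[.6151,-.0039,.128]])[0];print(u,v)
h=cv2.cvtColor(np.ascontiguousarray(im),cv2.COLOR_RGB2HSV)
m=((h[:,:,0]>15)&(h[:,:,0]<30)&(h[:,:,1]>130)&(h[:,:,2]>90)).astype(np.uint8);k=np.zeros_like(m);k[max(0,int(v)-40):int(v)+40,int(u)-40:int(u)+40]=1;m*=k
m=cv2.morphologyEx(m,cv2.MORPH_CLOSE,np.ones((25,25)))
c=max(cv2.findContours(m,0,2)[0],key=cv2.contourArea)
print("brass",cv2.minAreaRect(np.array([at("wrist",p[0].astype(float),.128)[:2] for p in c],np.float32)))
a=cv2.imread("pics/side0.png");snap("side","d18");b=cv2.imread("pics/d18.png")
snap("scene","s18");A=cv2.imread("pics/scene0.png");B=cv2.imread("pics/s18.png")
print("key side diff",cv2.absdiff(a,b)[310:380,210:255].mean(),"scene",cv2.absdiff(A,B)[205:270,380:412].mean())
for c in("side","scene"):
  for n,z in(("key_bow",.159),("cup",0),("roaster",0),("tongs",0)):
    for r in env.place_of(c,n)[:1]: print(c,n,np.round(r["uv"]),at(c,r["uv"],z))
E
```

```text
time_s: 66.68
tcp_pos: [0.4627, 0.3914, 0.2795]
tool_rot: [-0.545, 3.087, 0.005]
contact_force: [-0.4, -0.0, 0.8]
opening: 0.985
finger_force: 0.0
time_s: 68.18
tcp_pos: [0.6601, 0.0094, 0.2698]
tool_rot: [-0.304, 3.126, 0.0]
contact_force: [0.5, 0.5, 0.7]
opening: 1.003
finger_force: 0.0
yaw 191.1 M [-0.   -0.01 -0.01] F [0.5 0.5 0.7] z 0.2698
[182, 182, 182, 182, 182, 183, 181, 176, 176, 176, 180, 181, 180, 180, 180]
[182, 181, 181, 181, 179, 180, 181, 178, 176, 179, 179, 183, 180, 182, 180]
[0.66044409 0.0095416  0.27007106]
252.57503328710436 124.77093492802787
brass ((0.615251898765564, -0.004109622910618782), (0.04100785404443741, 0.04024301841855049), 11.309943199157715)
key side diff 4.3205291005291 scene 4.730929487179488
side key_bow [231. 325.] [0.4603 0.3874 0.159 ]
side cup [214. 206.] [ 0.6836 -0.06    0.    ]
side roaster [174. 340.] [0.6049 0.3737 0.    ]
side tongs [306. 143.] [ 0.5015 -0.4581  0.    ]
scene key_bow [400. 218.] [0.4542 0.384  0.159 ]
scene cup [219. 262.] [ 0.6862 -0.0624  0.    ]
scene roaster [371. 295.] [0.6139 0.3727 0.    ]
scene tongs [152. 191.] [ 0.4918 -0.4449  0.    ]
```

The plug is home (11.3°), the floor is shut, and the key matches its starting image in the stand. Handing in.

```bash
python3 -c 'from h import *;print(env.hand_in())'
```

```text
the job is handed in; nothing more can be done
None
```

The job is handed in: all four packs are in the tub, the lock is home with the hopper floor shut, and the key is back fully down in its stand; the first return left the plug about 5° short, so I put the key in a second time to finish it, and I viewed 17 pictures against the limit of 14.

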